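# Pack the polish bars in the carrying rack and lock it

### The job

Pack every loose polish bar on the counter flat into the blue carrying rack, one to a pocket, and then swing the turn bar over them by its red post until it snaps home in its end stop. Then screw the brass nut down clockwise until it stops tight, and after it screw the dark lock nut down on top of it until that stops tight too. Leave the oil bottle and the round tin where they stand.

Things in the scene. Friction and masses are not known exactly. Their poses are not given: they have to be found in the camera images.
- rack: Blue carrying rack, fixed, 94 x 268 mm, four open pockets in a row along its y; origin: centre of underside, z up. Pocket floors 4 mm up, walls round them end 12 mm up. Pockets 34 mm wide (rack y), 75 mm long (rack x). A grey catch, 40 mm high, ends it at y = 147 to 165 mm. At the centre a pivot column bears the turn bar and a fixed 10 mm upright stud (top 80 mm up) with the two nuts.
- pocket0 (a point): Centre of the floor of a pocket, at rack y = 108 mm; axes as the rack's. Any bar may go in any pocket, one bar each.
- pocket1 (a point): Centre of the floor of a pocket, at rack y = 56 mm; axes as the rack's. Any bar may go in any pocket, one bar each.
- pocket2 (a point): Centre of the floor of a pocket, at rack y = -56 mm; axes as the rack's. Any bar may go in any pocket, one bar each.
- pocket3 (a point): Centre of the floor of a pocket, at rack y = -108 mm; axes as the rack's. Any bar may go in any pocket, one bar each.
- bar_red: Loose polish bar, red and cream, 27 mm wide (its x) x 70 mm long (its y) x 22 mm high (its z), 0.07 kg more or less, lying flat on the counter to the left of the rack. Origin: centre of its underside. May be absent. Fixed display trays, 62 mm high, stand behind the bars from world x = 0.52 m on, between y = -0.07 and 0.25 m.
- bar_green: Loose polish bar, green and cream, 27 mm wide (its x) x 59 mm long (its y) x 22 mm high (its z), 0.07 kg more or less, lying flat on the counter to the left of the rack. Origin: centre of its underside. May be absent. Fixed display trays, 62 mm high, stand behind the bars from world x = 0.52 m on, between y = -0.07 and 0.25 m.
- bar_cream: Loose polish bar, all cream, 27 mm wide (its x) x 50 mm long (its y) x 22 mm high (its z), 0.07 kg more or less, lying flat on the counter to the left of the rack. Origin: centre of its underside. May be absent. Fixed display trays, 62 mm high, stand behind the bars from world x = 0.52 m on, between y = -0.07 and 0.25 m.
- bar_red_b: Loose polish bar, second red and cream, 27 mm wide (its x) x 70 mm long (its y) x 22 mm high (its z), 0.07 kg more or less, lying flat on the counter to the left of the rack. Origin: centre of its underside. May be absent. Fixed display trays, 62 mm high, stand behind the bars from world x = 0.52 m on, between y = -0.07 and 0.25 m.
- turnbar (a joint): Aluminium turn bar 16 mm wide, turns level about the rack centre, 31 to 37 mm above rack underside, clear of packed bars; reaches 165 mm out on the post side, 121 mm on the other. 0: along rack x, pockets free; grows anticlockwise from above to 1.571, over all pockets. Stays where left; from 1.4 it rides over a spring ball (about 2 N at the post), past 1.55 it snaps against the stop and holds.
- post (a point): Centre of the top of the red round grip post on the turn bar, 14 mm thick, 31 mm high (it stands on the bar's upper face), upright, 85 mm from the pivot axis; at turn bar value 0 it is on the rack's +x side, at 1.571 on the rack's +y side.
- clamp_nut (a joint): Lower, larger knurled brass nut on the stud, 34 mm diameter, 14 mm high. rad: grows turning clockwise from above to 4.0, where it stops tight on the turn bar's hub; goes down 2 mm per rad (underside 47 mm above the rack's underside at 0, 39 mm when tight). Friction about 0.12 N m; stays where it is left.
- clamp_nut_mid (a point): Point on the axis of the brass nut at half its height; x axis points to the black mark on its top and turns with it.
- lock_nut (a joint): Upper, smaller dark steel knurled lock nut on the same stud, 24 mm diameter, 14 mm high. rad: grows clockwise from above to 4.0, where it stops tight on the brass nut; goes down 2.5 mm per rad (underside 63 mm above the rack's underside at 0, 53 mm when tight). Friction as the brass nut's; stays where left. Open fingers pass down either side of it to the brass nut.
- lock_nut_mid (a point): Point on the axis of the lock nut at half its height; x axis turns with it.
- oil: Bystander: oil bottle with red spout, 41 mm diameter, 113 mm high, upright and loose; origin at the centre of its underside.
- round_tin: Bystander: round tin with blue top, 64 mm diameter, 24 mm high, loose; origin at the centre of its underside.

How it is judged:
On the way, in this order (a step that is already met when the one before it is completed fails the run):
1. every bar present lies flat in a pocket (x of bar_red in the frame of rack between -0.022 and 0.022 m and y of bar_red in the frame of rack between -0.123 and 0.123 m and z of bar_red in the frame of rack between 0.001 and 0.008 m and angle between each of bar_red, bar_green, bar_cream, bar_red_b's own z axis and vertical below 0.12 rad and x of bar_green in the frame of rack between -0.022 and 0.022 m and y of bar_green in the frame of rack between -0.123 and 0.123 m and z of bar_green in the frame of rack between 0.001 and 0.008 m and x of bar_cream in the frame of rack between -0.022 and 0.022 m and y of bar_cream in the frame of rack between -0.123 and 0.123 m and z of bar_cream in the frame of rack between 0.001 and 0.008 m and x of bar_red_b in the frame of rack between -0.022 and 0.022 m and y of bar_red_b in the frame of rack between -0.123 and 0.123 m and z of bar_red_b in the frame of rack between 0.001 and 0.008 m), for 0.2 s.
2. turn bar home in its end stop (all of step 1 and value of joint turnbar above 1.55 rad), for 0.2 s.
3. brass nut tight (value of joint turnbar above 1.55 rad and value of joint clamp_nut above 3.8 rad), for 0.2 s.
4. lock nut tight on the brass nut (all of step 3 and value of joint lock_nut above 3.8 rad), for 0.2 s.
At the end, for the whole second after the job is handed in: Every bar present lies flat (tilt under 0.12 rad) on a pocket floor of the rack and at rest, the turn bar is at its end stop (over 1.55 of 1.571 rad), and both nuts are tight (over 3.80 of 4.0 rad) (all of step 1 and all of step 4 and linear speed of each of bar_red, bar_green, bar_cream, bar_red_b below 0.03 m/s); the robot touches nothing.
It fails at once if oil bottle moved over 30 mm or tipped (distance of oil from where it was at the start of the episode above 0.03 m or angle between oil's own z axis and vertical above 0.4 rad).
It fails at once if round tin moved over 30 mm (distance of round_tin from where it was at the start of the episode above 0.03 m).
Of bar_red, bar_green, bar_cream, bar_red_b only 2 to 4 are there at a start; the rules pass over those that are not, and their reading is None.
At some moment in a run one of bar_red, bar_green, bar_cream, bar_red_b may be knocked a few centimetres aside while the robot is not near it.
Once in a run the grip may slacken for a moment while it holds something.
It also fails if it takes over 210 s, if anything falls off the work surface, if the arm or the gripper's body presses on something with over 40 N, if the wrist force passes 120 N, or if a joint passes its speed limit or range.

### The arm

A 7-joint arm with a two-finger parallel gripper is mounted at the origin on a cart in front of the work surface, level with it; the furniture and walls round the work are solid. World frame = base frame: x ahead of the robot, y to its left, z up, the work surface at z = 0. Lengths are in m, angles in rad, forces in N, time in s.
With the tool pointing down it reaches from about 0.425 to 0.875 m from the base axis. Payload 4.7 kg.
Tool frame: the origin (TCP) lies midway between the tips of the shut fingers; the grasp point (between the pads) lies 19 mm behind it; z points along the fingers, y is the line along which they close (so a half turn about z gives the same grasp; the last joint's range is limited). The gripper opens to 87 mm and grips with 3 to 60 N. Pads are 19 mm wide; open, the fingers measure 117 mm over their backs; the gripper's body (75 mm by 190 mm) begins 51 mm behind the grasp point.
Start: joints at [1.147, 0.321, -0.07, 1.45, 0.023, 1.371, -0.057], TCP at [0.276, -0.589, 0.223] pointing down, gripper open.
Joint ranges: [-2.86, 2.86], [-0.3, 2.09], [-1.38, 1.24], [0.06, 2.45], [-1.56, 4.7], [0.09, 2.05], [-2.69, 2.69]. Speed limits (rad/s): [2.57, 2.57, 3.14, 3.14, 3.14, 3.14, 3.14].

### API

Orientations are given as a rotation vector (axis times angle).
In Python, from bench import ctrl, get_image, calibration gives the robot as it stands.
- The arm moves only by the tool apply_moves, never from a script. Its arguments are lists of equal length, an entry for each row: "dp": the shift along the tool's x, y, z in m, a list of three; "twist": the turn, a rotation vector about the tool's x, y, z in rad, a list of three; "fingers": the closure, from 0 (fully open) to 1 (shut). In form: {"dp": [[dx, dy, dz], ...], "twist": [[ax, ay, az], ...], "fingers": [fingers, ...]}. A call has 1 to 10 rows; each row shifts and turns the commanded pose from where the row before left it, along the tool's axes as they then stand; what a row does not reach is not made up. A row lasts 1/10 s, in which the tool goes at most 50 mm and 8.59 degrees, less where a joint would pass 70% of its speed; a pose out of reach is approached as far as the arm can. A call is refused whole if a number of a shift passes 0.05 or a number of a turn 0.15, either way. A call with a gripper value outside its range is refused whole. The fingers move at their own pace and stop on an object; "newtons" is the grip in N (left out, the last holds). Time passes only in rows, so rows that do not move let the fingers close. It gives the time, the measured TCP pose, the force, the opening and the grip force at its end, in the units of the state.
- ctrl.get_state(): the state, without advancing time (a new reading comes with each control period).
- get_image(name): name is "side" or "top" or "wrist"; returns the picture (400x640x3 uint8, red, green, blue); there is no depth.
- calibration(name): a dict with "fx", "fy", "cx", "cy" (pixels), "eye" and "attitude" of the camera in the world; the wrist camera has in their place "hand_eye" (4x4, takes a point from camera to tool coordinates, whose origin is the TCP and whose axes are the flange's). Camera axes: x right, y up, looking along -z (the intrinsics and any distortion apply to the point x, -y, -z); pixel columns grow to the right and rows downward; lengths in m; the calibration is good to about 2 mm. A picture is of the moment at which its call begins: read the wrist's pose just before it. calibration takes no time and is no camera call.
- ctrl.close_job(): hands the job in; it is judged then, once.
The state is a dict: "time": time; "joint_positions": joint angles; "qd": joint speeds; "joint_torque": joint torques, N m; "position": TCP position; "tool_rot": TCP orientation; "ft_force": force on the tool from outside, world axes, zero at the start; "torque": the same for the moment, N m; "grip_width": opening from 0.0 (shut) to 1.0 (fully open); "grip_force": force on a finger pad.
Only numpy, scipy, OpenCV 4.12 (cv2) and the standard library are available. Lean on these libraries where they do the work, as an engineer would, in place of code of your own. Each camera call takes 0.05 s, during which the arm holds its last target. There are 200 camera calls.

## Working session

There is one attempt and no reset: what is moved stays moved. The work goes in short steps, Python scripts to look and compute and a tool call to move; the robot and the scene stay as the last step left them, time stands still between calls to the robot, and variables do not carry over. Pictures are saved under pics/ and viewed, at most 14 in all, crops included, and the job is handed in when it is done.

Besides the shell and the picture viewer there is one more tool, called after ">>>" as name(argument=value, ...) on one line, values as JSON. apply_moves: Moves the arm, as the interface text tells. Its arguments: {"type":"object","properties":{"dp":{"type":"array"},"twist":{"type":"array"},"fingers":{"type":"array"},"newtons":{"type":"number"}},"required":["dp","twist","fingers"]}

```bash
mkdir -p pics; python3 - <<'E'
from bench import ctrl,get_image,calibration
import cv2
s=ctrl.get_state();print(s)
for n in("top","side"):
    cv2.imwrite(f"pics/{n}0.png",get_image(n)[:,:,::-1]);print(n,calibration(n))
print(calibration("wrist"))
E
```

```text
{'time': 0.0, 'joint_positions': array([ 1.14711209,  0.32180168, -0.07006229,  1.45168758,  0.02260291,
        1.37078675, -0.05693483]), 'qd': array([ 2.24362210e-04,  1.77113840e-03, -1.34341655e-03,  1.64340933e-03,
        6.69856789e-04, -6.54423578e-05,  1.60300813e-03]), 'joint_torque': array([ 1.48043564e-04, -4.91282880e+01, -4.03704699e-01, -3.12534606e+01,
       -6.39087427e-02,  4.35312814e-02,  2.01410489e-04]), 'position': array([ 0.27526214, -0.58822464,  0.22146887]), 'tool_rot': array([-3.06485687e+00, -6.81757391e-01,  8.12406990e-04]), 'ft_force': array([ 0.71696911, -0.30918786, -0.49029487]), 'torque': array([0.02583671, 0.05425347, 0.00540793]), 'grip_force': 0.0, 'grip_width': 0.9981963919327802}
top {'fx': 464.5748500429815, 'fy': 464.5748500429815, 'cx': 319.44378021690466, 'cy': 197.34127597465914, 'eye': array([ 0.31975699, -0.02734368,  1.26644025]), 'attitude': array([ 0.14182701, -0.14345495, -1.58766832])}
side {'fx': 367.2342195978017, 'fy': 367.2342195978017, 'cx': 320.03529644021546, 'cy': 200.0255449208051, 'eye': array([0.28417713, 0.79129894, 0.49687824]), 'attitude': array([ 0.26706811, -1.50251653, -2.43512655])}
{'fx': 355.4198268569239, 'fy': 355.4198268569239, 'cx': 326.9301481908005, 'cy': 198.89657823313215, 'hand_eye': array([[ 5.22041581e-04,  9.62334374e-01,  2.71868128e-01,
         7.41070059e-02],
       [ 9.99999863e-01, -4.95363481e-04, -1.66758069e-04,
         5.64635986e-04],
       [-2.58034793e-05,  2.71868178e-01, -9.62334502e-01,
        -1.61876454e-01],
       [ 0.00000000e+00,  0.00000000e+00,  0.00000000e+00,
         1.00000000e+00]])}
```

View pics/top0.png

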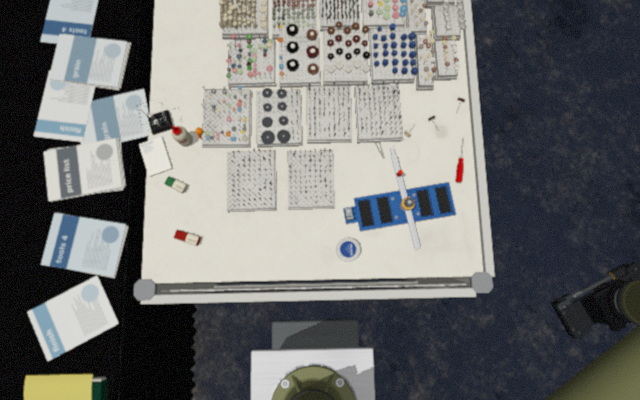

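View pics/side0.png

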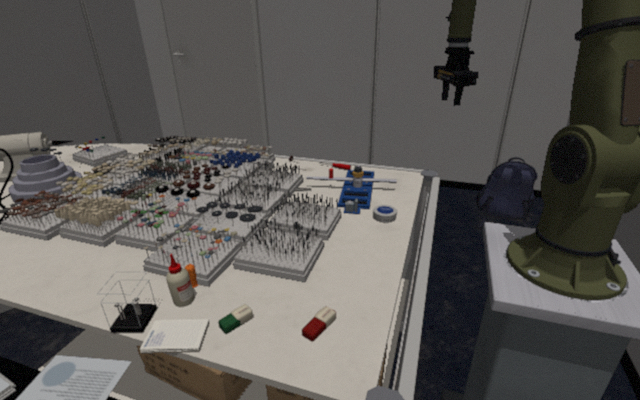

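```bash
cat >h.py <<'E'
import numpy as np, cv2
from scipy.spatial.transform import Rotation as R
from bench import ctrl,get_image,calibration
def cam(name,s=None):
    c=calibration(name)
    if name=="wrist":
        H=c["hand_eye"];T=np.eye(4);T[:3,:3]=R.from_rotvec(s["tool_rot"]).as_matrix();T[:3,3]=s["position"]
        W=T@H;return c,W[:3,:3],W[:3,3]
    return c,R.from_rotvec(c["attitude"]).as_matrix(),np.array(c["eye"])
def hit(C,px,z):
    c,Rm,e=C;px=np.atleast_2d(px).astype(float)
    d=np.c_[(px[:,0]-c["cx"])/c["fx"],-(px[:,1]-c["cy"])/c["fy"],-np.ones(len(px))]@Rm.T
    return e+d*((z-e[2])/d[:,2])[:,None]
def proj(C,P):
    c,Rm,e=C;q=(np.atleast_2d(P)-e)@Rm
    return np.c_[c["cx"]+c["fx"]*q[:,0]/-q[:,2],c["cy"]-c["fy"]*q[:,1]/-q[:,2]]
def snap(name):
    s=ctrl.get_state();return get_image(name),cam(name,s),s
def blobs(im,kind,amin=20):
    h=cv2.cvtColor(im,cv2.COLOR_RGB2HSV);H,S,V=h[...,0],h[...,1],h[...,2]
    m={"red":((H<8)|(H>172))&(S>130)&(V>60),"green":(H>50)&(H<90)&(S>100),"blue":(H>98)&(H<125)&(S>130)&(V>60)}[kind].astype(np.uint8)
    n,l,st,ce=cv2.connectedComponentsWithStats(m)
    return [(st[i,4],ce[i],cv2.minAreaRect(np.argwhere(l==i)[:,::-1].astype(np.float32))) for i in range(1,n) if st[i,4]>amin]
E
python3 - <<'E'
from h import *
np.set_printoptions(precision=4,suppress=True)
im=cv2.imread("pics/top0.png")[:,:,::-1].copy();C=cam("top")
for k,z in(("red",.022),("green",.022),("blue",.012)):
    for a,c,r in blobs(im,k): print(k,a,c,hit(C,c,z)[0],r[1]); print(hit(C,cv2.boxPoints(r),z)[:,:2].tolist()) if a>40 else 0
a=cv2.resize(im[140:260,335:470],None,fx=4.3,fy=4.3,interpolation=2)
b=cv2.resize(im[165:260,150:215],None,fx=3.2,fy=3.2,interpolation=2)
o=np.zeros((520,800,3),np.uint8);o[:a.shape[0],:a.shape[1]]=a;o[:b.shape[0],590:590+b.shape[1]]=b
cv2.imwrite("pics/c1.png",o[:,:,::-1])
E
```

```text
red 33 [312.4848  52.6364] [ 0.9728 -0.0202  0.022 ] (9.0, 9.0)
red 61 [175.7213 129.6721] [0.7488 0.3669 0.022 ] (10.75174331665039, 7.273237705230713)
[[0.7436324309891695, 0.38604488717737934], [0.7637076708318078, 0.3803390104385091], [0.7531074952147256, 0.3514141492935287], [0.733089785644341, 0.35719260424650495]]
red 118 [459.5    170.3305] [ 0.6148 -0.418   0.022 ] (5.300714015960693, 23.301055908203125)
[[0.5854373230827691, -0.40534263408183474], [0.6507318422320122, -0.41732805602239487], [0.6487452232041082, -0.43176131908266413], [0.5834847921436439, -0.41964633077577035]]
red 21 [399.619  172.7619] [ 0.6115 -0.253   0.022 ] (3.535533905029297, 4.949747085571289)
red 79 [180.3671 234.8481] [0.4534 0.3443 0.022 ] (10.119288444519043, 7.589465618133545)
[[0.44849673586841055, 0.3601652304449237], [0.46776310119649056, 0.35438207403517846], [0.4585666005741945, 0.3283001132473185], [0.439350141553611, 0.33414867952137384]]
green 42 [169.4286 181.0952] [0.6018 0.3791 0.022 ] (5.813776969909668, 6.708203315734863)
[[0.5978531423051878, 0.39053251329711797], [0.61454291432016
[... 429 characters left out ...]
180755615234)
[[0.5654233561344195, -0.27194967942889003], [0.5843705245652318, -0.3889847193705641], [0.4967717462074674, -0.3982487225517348], [0.4783102667872662, -0.2826197881470641]]
blue 937 [379.8143 210.5571] [ 0.5092 -0.1952  0.012 ] (31.717981338500977, 58.4615592956543)
[[0.5389418573056571, -0.09620720902478896], [0.5636484621960878, -0.2555088611557846], [0.4768273482401837, -0.26576922581748497], [0.45275150166393063, -0.1083657355526583]]
blue 83 [344.7952 248.8554] [ 0.4071 -0.0963  0.012 ] (14.0, 8.0)
[[0.4257499113820338, -0.08663437527359674], [0.4252832745569349, -0.10820800773241551], [0.38777663676244395, -0.1069695813793923], [0.3882401660548021, -0.08551229071448657]]
```

View pics/c1.png

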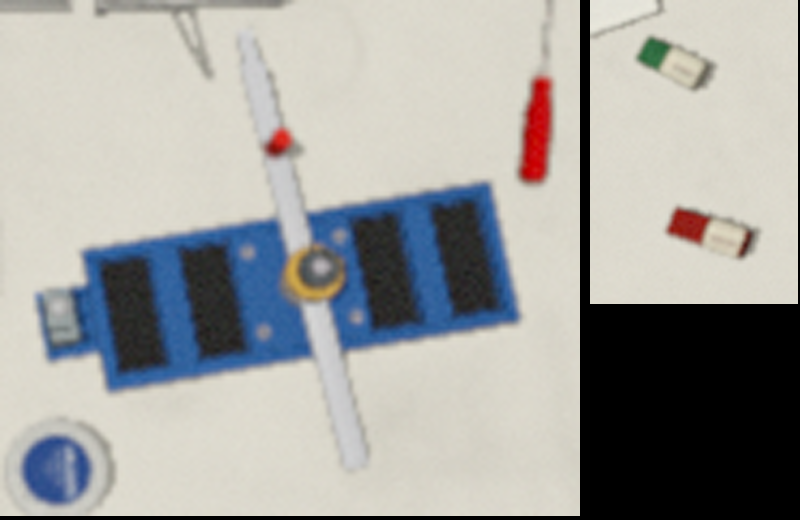

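```bash
cat >>h.py <<'E'
np.set_printoptions(precision=4,suppress=True)
def yaw_of(s):  # world heading of tool y axis (closing line)
    y=R.from_rotvec(s["tool_rot"]).as_matrix()[:,1];return np.arctan2(y[1],y[0])
def plan(pos,yaw,n,s=None):
    """rows to TCP pos with closing line at world heading yaw (mod pi), tool down"""
    s=s or ctrl.get_state();R0=R.from_rotvec(s["tool_rot"])
    best=None
    for k in(0,1):
        a=yaw+k*np.pi;y=np.array([np.cos(a),np.sin(a),0]);z=np.array([0,0,-1.]);M=np.c_[np.cross(y,z),y,z]
        rv=(R0.inv()*R.from_matrix(M)).as_rotvec()
        if best is None or np.linalg.norm(rv)<np.linalg.norm(best): best=rv
    st=best/n;dw=(np.array(pos)-s["position"])/n
    rows=[(R0*R.from_rotvec(st*i)).inv().apply(dw) for i in range(n)]
    print("dp",[[round(float(v),4) for v in r] for r in rows],"\ntwist each",np.round(st,4).tolist(),"joint7",s["joint_positions"][6],"yaw",yaw_of(s))
E
python3 - <<'E'
from h import *
C=cam("top")
o=lambda L:np.array([[x/4.3+335,y/4.3+140] for x,y in L])
q=lambda L:np.array([[(x-590)/3.2+150,y/3.2+165] for x,y in L])
r=hit(C,o([(85,250),(490,182),(520,320),(110,390)]),.012)[:,:2];print("rack",r,r.mean(0))
yv=r[0]+r[3]-r[1]-r[2];a=np.arctan2(yv[1],yv[0]);print("rack y heading",a,"len",np.linalg.norm(yv)/2)
ry=np.array([np.cos(a),np.sin(a)])
for y in(.108,-.108):print(y,r.mean(0)+y*ry)
for L in([(648,37),(715,65),(697,88),(638,62)],[(675,208),(755,232),(745,257),(668,233)]):
    b=hit(C,q(L),.022)[:,:2];l=b[1]+b[2]-b[0]-b[3];print("bar",b.mean(0),np.arctan2(l[1],l[0]),np.linalg.norm(l)/2)
plan([.5,-.2,.24],0.3,10)
E
```

```text
rack [[ 0.5451 -0.128 ]
 [ 0.5838 -0.3895]
 [ 0.4941 -0.4021]
 [ 0.4552 -0.1406]] [ 0.5195 -0.265 ]
rack y heading 1.718052212341381 len 0.26436745644835913
0.108 [ 0.5037 -0.1582]
-0.108 [ 0.5354 -0.3719]
bar [0.5914 0.3597] -1.996403625540878 0.060064034832573
bar [0.4455 0.3244] -1.8849468251847141 0.06978964752877258
dp [[0.0368, -0.0256, -0.0018], [0.0401, -0.0201, -0.0018], [0.0426, -0.0142, -0.0018], [0.0442, -0.008, -0.0018], [0.0448, -0.0016, -0.0018], [0.0446, 0.0048, -0.0018], [0.0435, 0.0112, -0.0018], [0.0414, 0.0173, -0.0018], [0.0385, 0.023, -0.0018], [0.0348, 0.0283, -0.0018]] 
twist each [-0.0001, -0.0001, -0.1433] joint7 -0.05688211509664314 yaw -1.1329991236293233
```

```bash
python3 - <<'E'
from h import *
plan([.5,-.17,.24],-.75,10)
E
```

```text
dp [[0.0381, -0.0284, -0.0018], [0.0391, -0.0269, -0.0018], [0.0401, -0.0254, -0.0018], [0.0411, -0.0238, -0.0018], [0.042, -0.0222, -0.0018], [0.0428, -0.0206, -0.0018], [0.0435, -0.0189, -0.0018], [0.0442, -0.0173, -0.0018], [0.0449, -0.0155, -0.0018], [0.0454, -0.0138, -0.0018]] 
twist each [-0.0002, -0.0, -0.0383] joint7 -0.05688211509664314 yaw -1.1329991236293233
```

>>> apply_moves(dp=[[0.038, -0.028, -0.002], [0.039, -0.027, -0.002], [0.04, -0.025, -0.002], [0.041, -0.024, -0.002], [0.042, -0.022, -0.002], [0.043, -0.021, -0.002], [0.0435, -0.019, -0.002], [0.044, -0.017, -0.002], [0.045, -0.0155, -0.002], [0.045, -0.014, -0.002]], twist=[[0, 0, -0.038], [0, 0, -0.038], [0, 0, -0.038], [0, 0, -0.038], [0, 0, -0.038], [0, 0, -0.038], [0, 0, -0.038], [0, 0, -0.038], [0, 0, -0.038], [0, 0, -0.038]], fingers=[0, 0, 0, 0, 0, 0, 0, 0, 0, 0])

```text
time: 1.1
position: [0.5006, -0.1696, 0.2424]
tool_rot: [2.882, 1.251, -0.0]
ft_force: [1.3, -0.0, -0.4]
grip_width: 0.997
grip_force: 0.0
```

```bash
python3 - <<'E'
from h import *
s=ctrl.get_state();print(s["position"],s["time"],s["joint_positions"])
plan([.44,.324,.22],-.314,11)
im,C,s=snap("wrist");cv2.imwrite("pics/w1.png",im[:,:,::-1])
E
```

```text
[ 0.5006 -0.1696  0.2424] 1.1 [ 0.7015  0.0752 -0.4458  1.7081  0.0334  1.3658 -0.5016]
dp [[0.029, -0.0347, 0.002], [0.0304, -0.0335, 0.002], [0.0317, -0.0322, 0.002], [0.0329, -0.031, 0.002], [0.0341, -0.0296, 0.002], [0.0353, -0.0282, 0.002], [0.0364, -0.0268, 0.002], [0.0374, -0.0254, 0.002], [0.0384, -0.0238, 0.002], [0.0393, -0.0223, 0.002], [0.0402, -0.0207, 0.002]] 
twist each [-0.0, 0.0, -0.0398] joint7 -0.501563399262534 yaw -0.7515543014200833
```

View pics/w1.png

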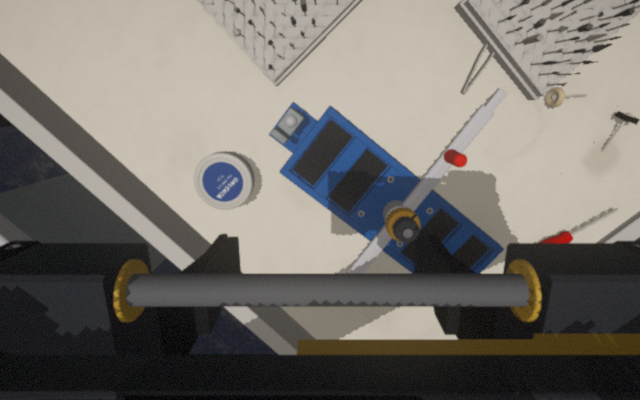

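```bash
python3 - <<'E'
from h import *
from scipy.optimize import least_squares as LS
s=ctrl.get_state();W=cam("wrist",s);T=cam("top")
L=lambda p,P:np.c_[p[0]+np.cos(p[2])*P[:,0]-np.sin(p[2])*P[:,1],p[1]+np.sin(p[2])*P[:,0]+np.cos(p[2])*P[:,1],P[:,2]]
Pw=np.array([[.047,.134,.012],[-.047,.134,.012],[.047,-.134,.012]]);uw=np.array([(330,107),(281,168),(502,247)])
Pt=np.array([[.047,.134,.012],[.047,-.134,.012],[-.047,-.134,.012],[-.047,.134,.012]])
ut=np.array([[x/4.3+335,y/4.3+140] for x,y in [(85,250),(490,182),(520,320),(110,390)]])
fw=lambda p:(proj(W,L(p,Pw))-uw).ravel();ft=lambda p:(proj(T,L(p,Pt))-ut).ravel()
for f in(fw,ft,lambda p:np.r_[fw(p),ft(p)]):
    r=LS(f,[.52,-.265,.147]);print(r.x,r.fun)
E
```

```text
[ 0.5294 -0.2497  0.1534] [ 0.5813 -3.7666 -3.172   2.606   2.7189  2.2848]
[ 0.5196 -0.2651  0.1467] [-0.8832 -0.4871  0.4002 -0.6764  0.9129  0.4686 -0.4285  0.6125]
[ 0.5273 -0.2527  0.1473] [ 1.6845 -0.7104 -2.4157  5.0585  2.3672  5.7044 -5.4704 -3.0987 -4.2712
 -3.3161 -3.8062 -2.2452 -5.0611 -2.0729]
```

>>> apply_moves(dp=[[0.032, -0.038, 0.002], [0.033, -0.037, 0.002], [0.035, -0.0355, 0.002], [0.036, -0.034, 0.002], [0.0375, -0.0325, 0.002], [0.039, -0.031, 0.002], [0.04, -0.0295, 0.002], [0.041, -0.028, 0.002], [0.042, -0.026, 0.002], [0.043, -0.0245, 0.002]], twist=[[0, 0, -0.044], [0, 0, -0.044], [0, 0, -0.044], [0, 0, -0.044], [0, 0, -0.044], [0, 0, -0.044], [0, 0, -0.044], [0, 0, -0.044], [0, 0, -0.044], [0, 0, -0.044]], fingers=[0, 0, 0, 0, 0, 0, 0, 0, 0, 0])

```text
time: 2.15
position: [0.4304, 0.3212, 0.2224]
tool_rot: [2.539, 1.848, 0.001]
ft_force: [1.2, 0.1, 0.3]
grip_width: 1.001
grip_force: 0.0
```

```bash
python3 - <<'E'
from h import *
im,C,s=snap("wrist");cv2.imwrite("pics/w2.png",im[:,:,::-1])
print(s["position"],s["time"],s["joint_positions"],yaw_of(s))
for k in("red","green"):
    for a,c,r in blobs(im,k): print(k,a,c,hit(C,c,.022)[0])
E
```

```text
[0.4304 0.3212 0.2224] 2.15 [ 0.1698  0.1676 -0.9431  1.7064  0.1403  1.3382 -1.1113] -0.31223769493749953
red 248 [616.8508  53.3145] [0.7282 0.346  0.022 ]
red 776 [341.0567 139.4317] [0.4548 0.3489 0.022 ]
green 483 [477.882   56.9565] [0.6019 0.3833 0.022 ]
```

View pics/w2.png

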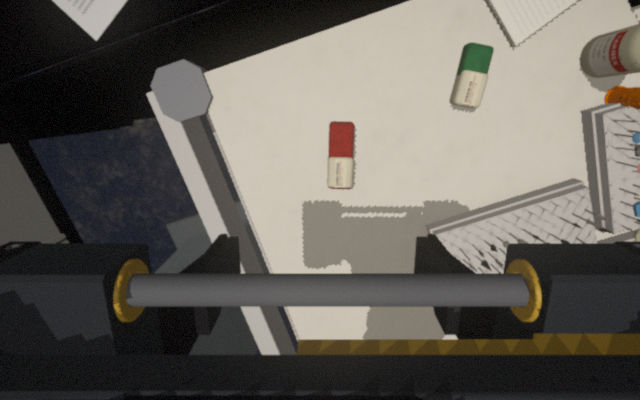

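```bash
python3 - <<'E'
from h import *
im=cv2.imread("pics/w2.png")[:,:,::-1];s=ctrl.get_state();C=cam("wrist",s);print(s["position"])
for L in([(329,123),(354,122),(354,188),(328,188)],[(466,43),(493,44),(480,107),(451,102)]):
    h=hit(C,np.array(L),.022)[:,:2];m=h.mean(0);l=h[0]+h[1]-h[2]-h[3]
    print(m,np.linalg.norm(l)/2,np.linalg.norm(h[0]-h[1]),np.arctan2(-l[1],-l[0]))
cv2.imwrite("pics/w2c.png",np.hstack([cv2.resize(im[110:200,300:380],None,fx=5,fy=5,interpolation=2),cv2.resize(im[30:120,435:505],None,fx=5,fy=5,interpolation=2)])[:,:,::-1])
E
```

```text
[0.4259 0.3309 0.2223]
[0.4447 0.3444] 0.0673088553698869 0.024984287911217526 -1.866877254517652
[0.5879 0.3827] 0.056106574719606596 0.0255373680808083 -2.002693290960457
```

View pics/w2c.png

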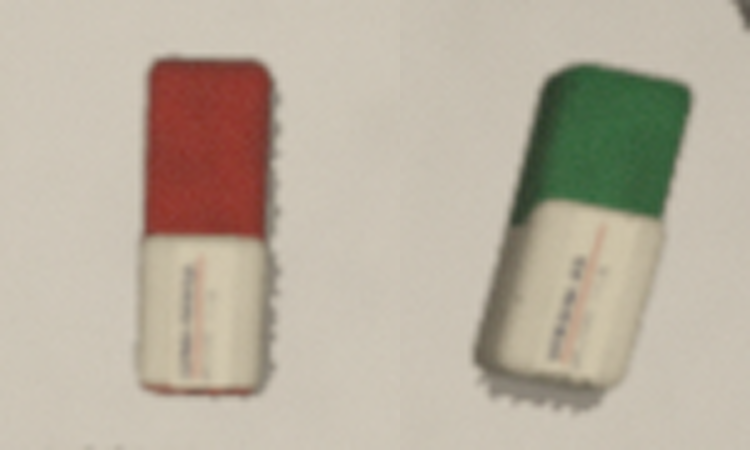

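```bash
python3 - <<'E'
from h import *
plan([.448,.335,.12],-.296,4)
E
```

```text
dp [[0.0024, 0.0051, 0.0256], [0.0025, 0.0051, 0.0256], [0.0025, 0.005, 0.0256], [0.0026, 0.005, 0.0256]] 
twist each [-0.0011, -0.0017, -0.0009] joint7 -1.114819833337421 yaw -0.2997395560745742
```

>>> apply_moves(dp=[[0.0025, 0.005, 0.0255], [0.0025, 0.005, 0.0255], [0.0025, 0.005, 0.0255], [0.0025, 0.005, 0.0255], [0, 0, 0], [0, 0, 0], [0, 0, 0], [0, 0, 0]], twist=[[0, 0, 0], [0, 0, 0], [0, 0, 0], [0, 0, 0], [0, 0, 0], [0, 0, 0], [0, 0, 0], [0, 0, 0]], fingers=[0, 0, 0, 0, 0, 0, 0, 0], newtons=40)

```text
time: 3.0
position: [0.4535, 0.3238, 0.1221]
tool_rot: [2.54, 1.848, 0.004]
ft_force: [0.2, 0.4, 0.1]
grip_width: 1.002
grip_force: 0.0
```

```bash
cat >>h.py <<'E'
def bar_rect(im,C,z,guess,half=.06):
    """outline of whatever bar is near guess: bar = strongly different from counter in blurred Lab, minAreaRect on plane z"""
    c=proj(C,[*guess,z])[0];g=cv2.cvtColor(im,cv2.COLOR_RGB2LAB).astype(float)
    return c,g
E
python3 - <<'E'
from h import *
im,C,s=snap("wrist");cv2.imwrite("pics/w3.png",im[:,:,::-1])
print(s["position"],yaw_of(s),s["time"])
for a,c,r in blobs(im,"red",100): 
    h=hit(C,cv2.boxPoints(r),.022)[:,:2];print(a,c,hit(C,c,.022)[0],cv2.boxPoints(r).tolist(),h.tolist())
E
```

```text
[0.4535 0.3238 0.1221] -0.31292404925925127 3.0
1452 [318.3285 166.5207] [0.4554 0.3495 0.022 ] [[301.6270751953125, 189.18756103515625], [303.17645263671875, 142.70587158203125], [334.9744873046875, 143.76580810546875], [333.42510986328125, 190.24749755859375]] [[0.4378671903418716, 0.33684354872357813], [0.45038825382523634, 0.3697150628251057], [0.4723399971347968, 0.3618064680044503], [0.46060707735091244, 0.3286131182994378]]
```

View pics/w3.png

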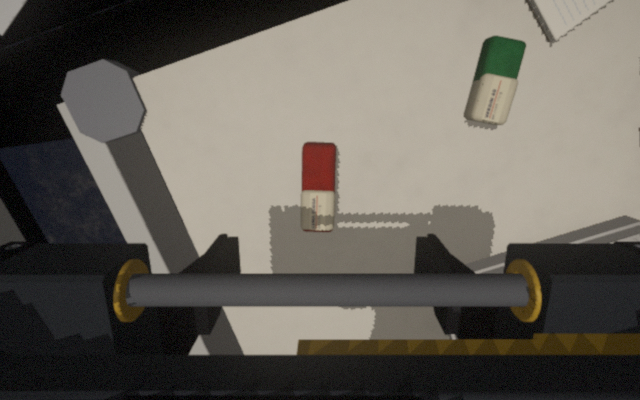

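```bash
python3 - <<'E'
from h import *
im,C,s=snap("wrist");s2=ctrl.get_state();s3=ctrl.get_state()
for q in(s,s2,s3):print(q["position"],yaw_of(q),abs(q["qd"]).max(),q["time"])
for a,c,r in blobs(im,"red",100): print(a,c)
im2,_,_=snap("wrist")
for a,c,r in blobs(im2,"red",100): print(a,c)
print(hit(C,[[303,143],[333,143],[318,187],[333,231],[303,231]],.022), hit(C,[480,110],.022))
E
```

```text
[0.4534 0.3237 0.1219] -0.31296694414870163 0.004370052707031376 3.05
[0.4533 0.3236 0.1217] -0.3129766884192173 0.004887178659154139 3.1
[0.4533 0.3236 0.1217] -0.3129766884192173 0.004887178659154139 3.1
1459 [318.3797 166.4517]
1469 [318.3989 166.3029]
[[0.4502 0.3694 0.022 ]
 [0.4711 0.3627 0.022 ]
 [0.4502 0.3345 0.022 ]
 [0.4503 0.2972 0.022 ]
 [0.4278 0.3044 0.022 ]] [[0.5783 0.3527 0.022 ]]
```

```bash
python3 - <<'E'
from h import *
plan([.450,.3345,.011],-.319,4)
E
```

```text
dp [[0.0023, -0.0017, 0.0276], [0.0023, -0.0017, 0.0276], [0.0024, -0.0016, 0.0276], [0.0024, -0.0016, 0.0276]] 
twist each [0.0004, -0.0002, 0.0015] joint7 -1.1882743481755769 yaw -0.3129800140690511
```

>>> apply_moves(dp=[[0.005, -0.0035, 0.0275], [0.0045, -0.003, 0.0275], [0, 0, 0.0275], [0, 0, 0.014], [0, 0, 0.014], [0, 0, 0], [0, 0, 0]], twist=[[0, 0, 0.006], [0, 0, 0], [0, 0, 0], [0, 0, 0], [0, 0, 0], [0, 0, 0], [0, 0, 0]], fingers=[0, 0, 0, 0, 0, 0, 0])

```text
time: 3.85
position: [0.4501, 0.3346, 0.0107]
tool_rot: [2.546, 1.84, 0.001]
ft_force: [0.3, -0.1, 0.2]
grip_width: 0.996
grip_force: 0.0
```

>>> apply_moves(dp=[[0, 0, 0], [0, 0, 0], [0, 0, 0], [0, 0, 0], [0, 0, 0], [0, 0, 0], [0, 0, 0], [0, 0, 0]], twist=[[0, 0, 0], [0, 0, 0], [0, 0, 0], [0, 0, 0], [0, 0, 0], [0, 0, 0], [0, 0, 0], [0, 0, 0]], fingers=[1, 1, 1, 1, 1, 1, 1, 1], newtons=40)

```text
time: 4.65
position: [0.4496, 0.3343, 0.01]
tool_rot: [2.546, 1.84, -0.0]
ft_force: [-0.2, -0.1, -0.1]
grip_width: 0.354
grip_force: 0.0
```

>>> apply_moves(dp=[[0, 0, 0], [0, 0, 0], [0, 0, 0], [0, 0, 0], [0, 0, -0.02], [0, 0, -0.04], [0, 0, -0.04], [0, 0, -0.01]], twist=[[0, 0, 0], [0, 0, 0], [0, 0, 0], [0, 0, 0], [0, 0, 0], [0, 0, 0], [0, 0, 0], [0, 0, 0]], fingers=[1, 1, 1, 1, 1, 1, 1, 1])

```text
time: 5.45
position: [0.4515, 0.3364, 0.1244]
tool_rot: [2.545, 1.84, 0.011]
ft_force: [0.4, 0.6, -0.5]
grip_width: 0.29
grip_force: 39.9
```

```bash
python3 - <<'E'
from h import *
plan([.508,-.13,.13],-1.424,10)
s=ctrl.get_state();print(s["position"],s["grip_width"],s["grip_force"])
E
```

```text
dp [[-0.0425, 0.02, -0.0007], [-0.0401, 0.0246, -0.0007], [-0.0371, 0.0288, -0.0006], [-0.0337, 0.0327, -0.0006], [-0.0299, 0.0363, -0.0006], [-0.0257, 0.0393, -0.0006], [-0.0212, 0.0419, -0.0006], [-0.0165, 0.044, -0.0006], [-0.0115, 0.0456, -0.0006], [-0.0064, 0.0465, -0.0006]] 
twist each [0.0001, -0.0007, 0.1105] joint7 -1.219940614725629 yaw -0.31873864990528894
[0.4515 0.3364 0.1244] 0.2903506547880563 39.912737591964174
```

>>> apply_moves(dp=[[-0.0425, 0.02, 0], [-0.04, 0.0245, 0], [-0.037, 0.029, 0], [-0.0335, 0.0325, 0], [-0.03, 0.0365, 0], [-0.0255, 0.0395, 0], [-0.021, 0.042, 0], [-0.0165, 0.044, 0], [-0.0115, 0.0455, 0], [-0.0065, 0.0465, 0]], twist=[[0, 0, 0.11], [0, 0, 0.11], [0, 0, 0.11], [0, 0, 0.11], [0, 0, 0.11], [0, 0, 0.11], [0, 0, 0.11], [0, 0, 0.11], [0, 0, 0.11], [0, 0, 0.11]], fingers=[1, 1, 1, 1, 1, 1, 1, 1, 1, 1])

```text
time: 6.45
position: [0.5072, -0.1337, 0.1195]
tool_rot: [3.133, 0.231, -0.001]
ft_force: [0.8, -0.4, -0.3]
grip_width: 0.291
grip_force: 39.9
```

>>> apply_moves(dp=[[0, 0, 0], [0, 0, 0], [0, 0, 0], [0, 0, 0]], twist=[[0, 0, 0], [0, 0, 0], [0, 0, 0], [0, 0, 0]], fingers=[1, 1, 1, 1])

```text
time: 6.85
position: [0.5077, -0.1298, 0.1199]
tool_rot: [-3.132, -0.243, 0.0]
ft_force: [0.2, 0.7, -0.6]
grip_width: 0.291
grip_force: 39.9
```

```bash
python3 - <<'E'
from h import *
im,C,s=snap("wrist");cv2.imwrite("pics/w4.png",im[:,:,::-1])
print(s["position"],yaw_of(s),s["time"],s["grip_width"],abs(s["qd"]).max(),s["joint_positions"])
E
```

```text
[ 0.5077 -0.1298  0.1199] -1.4156567844337526 6.85 0.2905902021205555 0.0030226620155691577 [ 0.6736  0.1656 -0.513   1.8741  0.0895  1.1248 -1.2879]
```

View pics/w4.png

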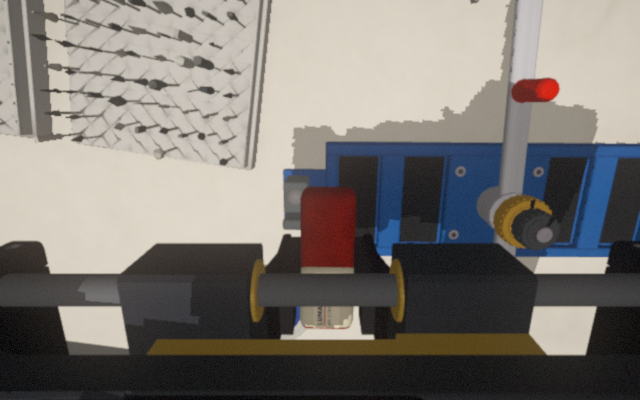

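```bash
python3 - <<'E'
from h import *
s=ctrl.get_state();C=cam("wrist",s)
im=cv2.imread("pics/w4.png")[:,:,::-1]
h=hit(C,[[327,142],[630,144],[600,256],[390,253],[378,190],[403,190],[443,190],[550,190],[584,190]],.012)
a=.1467;x=np.array([np.cos(a),np.sin(a)]);y=np.array([-x[1],x[0]]);c=np.array([.5196,-.2651])
print("as rack coords (top est)",np.c_[(h[:,:2]-c)@x,(h[:,:2]-c)@y])
d=h[0]-h[1];print("y heading",np.arctan2(d[1],d[0]))
b=im.astype(int);m=(b[...,2]>b[...,0]+40);
print("top blue row at cols",[(int(k),int(np.argmax(m[100:,k])+100)) for k in(335,400,450,600,630)])
print("dark cols row200",[int(v) for v in np.where(np.abs(np.diff(m[190].astype(int)))>0)[0]])
E
python3 - <<'E'
import cv2
im=cv2.imread("pics/w4.png");cv2.imwrite("pics/w4c.png",cv2.resize(im[130:265,270:470],None,fx=4,fy=4,interpolation=2))
E
```

```text
as rack coords (top est) [[ 0.0507  0.135 ]
 [ 0.0512 -0.0941]
 [-0.041  -0.0915]
 [-0.0399  0.0823]
 [ 0.0136  0.0947]
 [ 0.0138  0.0751]
 [ 0.0141  0.0438]
 [ 0.0148 -0.04  ]
 [ 0.015  -0.0667]]
y heading 1.7196840919679772
top blue row at cols [(335, 145), (400, 145), (450, 144), (600, 144), (630, 145)]
dark cols row200 [376, 402, 440, 484, 522, 544, 579, 610]
```

View pics/w4c.png

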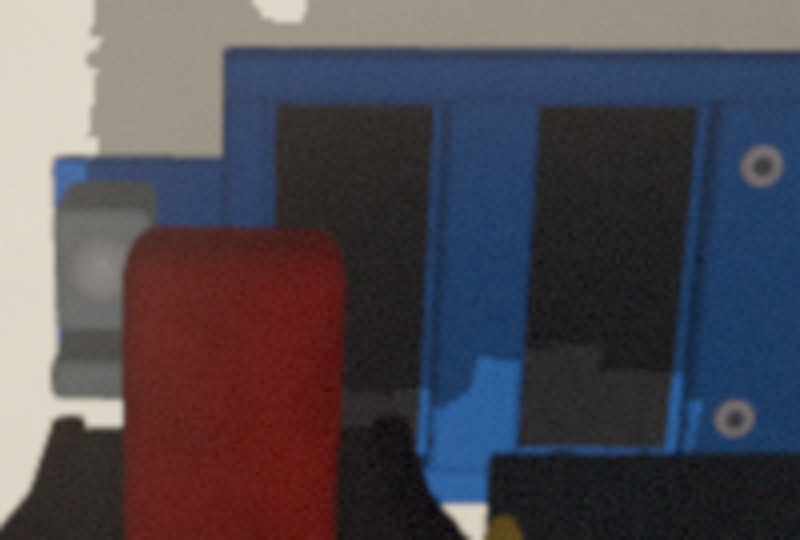

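```bash
python3 - <<'E'
from h import *
from scipy.optimize import least_squares as LS
s=ctrl.get_state();C=cam("wrist",s)
P=np.array([[.047,.134],[.0375,.125],[.0375,.091],[.0375,.073],[.0375,.039],[-.0375,.073]])
u=np.array([[326.3,142],[336,155],[381.7,155],[404.5,156.5],[449,155],[399.7,241.5]])
def f(p,dz=1):
    c,s_=np.cos(p[2]),np.sin(p[2])
    return proj(C,np.c_[p[0]+c*P[:,0]-s_*P[:,1],p[1]+s_*P[:,0]+c*P[:,1],np.full(len(P),.012+dz*p[3])])-u
for dz in(0,1):
    r=LS(lambda p:f(p,dz).ravel(),[.5196,-.2651,.1467,0]);print(r.x);print(r.fun.reshape(-1,2))
x=r.x
E
```

```text
[ 0.5242 -0.2623  0.1567  0.    ]
[[-1.4018  0.0352]
 [ 0.7426 -0.4422]
 [-0.3423 -0.4988]
 [ 0.4792 -2.0287]
 [ 0.601  -0.5853]
 [-0.0703  4.1561]]
[ 0.5232 -0.2636  0.1572 -0.0071]
[[ 0.0784  0.6177]
 [ 1.9095 -0.193 ]
 [-0.3239 -0.2678]
 [-0.1099 -1.8074]
 [-1.1349 -0.3822]
 [-0.4504  2.1757]]
```

```bash
python3 - <<'E'
from h import *
s=ctrl.get_state();C=cam("wrist",s);Rt=R.from_rotvec(s["tool_rot"])
h=hit(C,[[328,187.5],[303,200],[355.5,200]],s["position"][2]+.0115);print(Rt.inv().apply(h-s["position"]))
plan([.5064,-.1567,.034],-1.421,4)
E
```

```text
[[ 0.037   0.0011 -0.0115]
 [ 0.0313 -0.0099 -0.0115]
 [ 0.0313  0.0132 -0.0115]]
dp [[-0.0014, 0.0065, 0.0215], [-0.0013, 0.0065, 0.0215], [-0.0013, 0.0065, 0.0215], [-0.0013, 0.0065, 0.0215]] 
twist each [-0.0, 0.0, 0.0013] joint7 -1.2879479455820493 yaw -1.4158737288070529
```

>>> apply_moves(dp=[[-0.0015, 0.0065, 0.0215], [-0.0015, 0.0065, 0.0215], [-0.001, 0.0065, 0.0215], [-0.0015, 0.0065, 0.0215], [0, 0, 0], [0, 0, 0], [0, 0, 0], [0, 0, 0]], twist=[[0, 0, 0.005], [0, 0, 0], [0, 0, 0], [0, 0, 0], [0, 0, 0], [0, 0, 0], [0, 0, 0], [0, 0, 0]], fingers=[1, 1, 1, 1, 1, 1, 1, 1])

```text
time: 7.7
position: [0.5072, -0.1579, 0.0355]
tool_rot: [3.132, 0.232, 0.003]
ft_force: [-0.1, 0.4, -0.2]
grip_width: 0.29
grip_force: 39.9
```

```bash
python3 - <<'E'
from h import *
im,C,s=snap("wrist");Rt=R.from_rotvec(s["tool_rot"])
print(s["position"],yaw_of(s),s["time"],s["grip_width"],s["ft_force"])
cv2.imwrite("pics/w5.png",cv2.resize(im[100:280,230:480,::-1],None,fx=3,fy=3,interpolation=2))
E
```

```text
[ 0.5072 -0.1579  0.0355] -1.4229860200885023 7.7 0.2896608983711476 [-0.1266  0.4183 -0.2134]
```

View pics/w5.png

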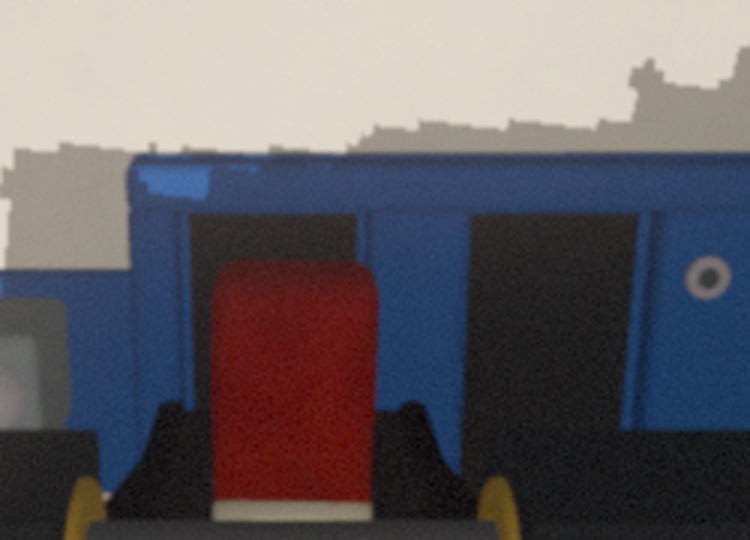

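```bash
python3 - <<'E'
from h import *
s=ctrl.get_state();C=cam("wrist",s);Rt=R.from_rotvec(s["tool_rot"]);t=lambda px,z:Rt.inv().apply(hit(C,px,z)-s["position"])
q=lambda L:np.array(L)/3.+[230,100]
print("bar L R far",t(q([[213,330],[376,330],[295,261]]),s["position"][2]+.0115))
print("pocket L R far, R1 L1",t(q([[180,218],[371,218],[275,212],[472,218],[655,218],[137,158]]),.012))
E
```

```text
bar L R far [[ 0.0267 -0.0108 -0.0115]
 [ 0.0267  0.0133 -0.0114]
 [ 0.0372  0.0013 -0.0114]]
pocket L R far, R1 L1 [[ 0.0364 -0.0189  0.0233]
 [ 0.0364  0.0148  0.0233]
 [ 0.0375 -0.0021  0.0233]
 [ 0.0364  0.0327  0.0234]
 [ 0.0364  0.0651  0.0234]
 [ 0.047  -0.0261  0.0233]]
```

>>> apply_moves(dp=[[-0.002, -0.0035, 0], [0, 0, 0], [0, 0, 0.007], [0, 0, 0.007], [0, 0, 0.005], [0, 0, 0], [0, 0, 0]], twist=[[0, 0, 0], [0, 0, 0], [0, 0, 0], [0, 0, 0], [0, 0, 0], [0, 0, 0], [0, 0, 0]], fingers=[1, 1, 1, 1, 1, 1, 1])

```text
time: 8.45
position: [0.5051, -0.1549, 0.0151]
tool_rot: [3.133, 0.231, 0.004]
ft_force: [5.0, -0.0, -2.7]
grip_width: 0.288
grip_force: 39.9
```

>>> apply_moves(dp=[[0, 0, 0], [0, 0, 0], [0, 0, 0], [0, 0, 0], [0, 0, -0.02], [0, 0, -0.03], [0, 0, -0.05], [0, 0, 0], [0, 0, 0], [0, 0, 0]], twist=[[0, 0, 0], [0, 0, 0], [0, 0, 0], [0, 0, 0], [0, 0, 0], [0, 0, 0], [0, 0, 0], [0, 0, 0], [0, 0, 0], [0, 0, 0]], fingers=[0.6, 0.6, 0.6, 0.6, 0.6, 0.6, 0.6, 0.6, 0.6, 0.6])

```text
time: 9.45
position: [0.5025, -0.155, 0.114]
tool_rot: [-3.133, -0.23, 0.003]
ft_force: [-0.4, -1.2, -0.1]
grip_width: 0.399
grip_force: 0.0
```

```bash
python3 - <<'E'
from h import *
im,C,s=snap("wrist");print(s["position"],s["grip_width"],s["ft_force"],s["time"])
t=get_image("top");cv2.imwrite("pics/top1.png",t[:,:,::-1]);Ct=cam("top")
o=np.zeros((560,780,3),np.uint8)
a=cv2.resize(im[130:270,270:450],None,fx=4,fy=4,interpolation=2);o[:560,:720]=a
cv2.imwrite("pics/w6.png",o[:,:,::-1])
for k in("red","green"):
    for n,c,r in blobs(t,k,15):print(k,n,c,hit(Ct,c,.022)[0])
plan([.585,.25,.17],-.43,10)
E
```

```text
[ 0.5025 -0.155   0.114 ] 0.3987184706783688 [-0.3881 -1.1707 -0.0648] 9.45
red 32 [312.2188  53.0625] [ 0.9715 -0.0194  0.022 ]
red 60 [175.7667 129.7333] [0.7487 0.3667 0.022 ]
red 118 [459.5    170.3305] [ 0.6148 -0.418   0.022 ]
green 42 [169.4286 181.0952] [0.6018 0.3791 0.022 ]
green 273 [100.5495 390.5018] [0.0626 0.5336 0.022 ]
dp [[0.0141, -0.0388, -0.0056], [0.0179, -0.0373, -0.0056], [0.0215, -0.0353, -0.0057], [0.0249, -0.033, -0.0057], [0.028, -0.0304, -0.0057], [0.0309, -0.0274, -0.0057], [0.0335, -0.0242, -0.0057], [0.0357, -0.0208, -0.0057], [0.0376, -0.0171, -0.0057], [0.0391, -0.0133, -0.0057]] 
twist each [-0.0003, 0.0002, -0.0994] joint7 -1.2504452448402663 yaw -1.424018207369589
```

View pics/w6.png

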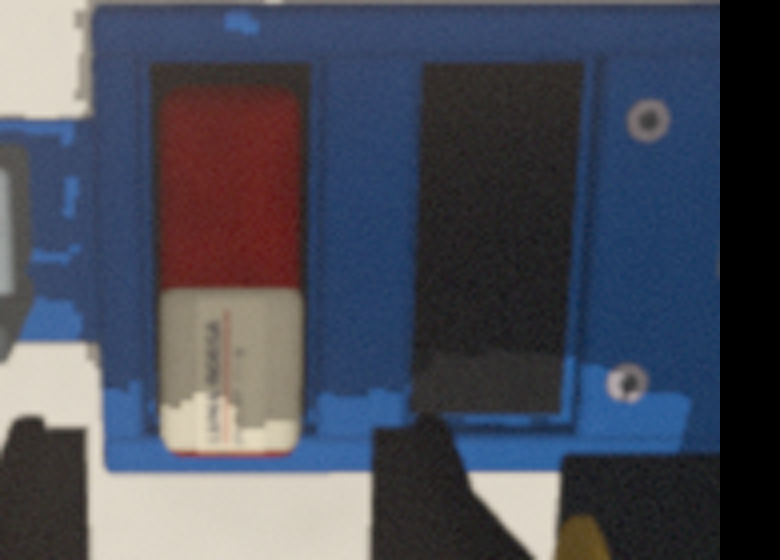

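```bash
python3 - <<'E'
from h import *
s=ctrl.get_state();C=cam("wrist",s);Rt=R.from_rotvec(s["tool_rot"]);t=lambda px,z:Rt.inv().apply(hit(C,px,z)-s["position"])
q=lambda L:np.array(L)/4.+[270,130]
print(t(q([[230,87],[230,452]]),.026),t(q([[230,58],[500,432],[230,8],[230,470]]),.012))
for z in(.026,.029,.032):
    h=hit(C,q([[160,290],[302,290],[230,87],[230,452]]),z);print(z,np.linalg.norm(h[0]-h[1]),np.linalg.norm(h[2]-h[3]))
E
```

```text
[[ 0.0383  0.0011  0.0874]
 [-0.0308  0.0011  0.0875]] [[ 0.0416  0.0011  0.1014]
 [-0.0324  0.0548  0.1015]
 [ 0.0507  0.0011  0.1013]
 [-0.0406  0.0012  0.1016]]
0.026 0.025953302834684906 0.06909922082863755
0.029 0.02564078357765563 0.06826715574265527
0.032 0.02532826432062639 0.06743509065667293
```

```bash
python3 - <<'E'
from h import *
C=cam("top");S=cam("side")
print(hit(C,[[175.7,129.7],[182,136]],.1),hit(C,[[184,140]],.03))
im=cv2.imread("pics/top0.png")[:,:,::-1];sd=cv2.imread("pics/side0.png")[:,:,::-1]
print(hit(S,[182,303],0))
cv2.imwrite("pics/bot.png",np.hstack([cv2.resize(im[110:200,140:220],None,fx=5,fy=5,interpolation=2),cv2.resize(sd[250:340,140:210],None,fx=5,fy=5,interpolation=2)])[:,:,::-1])
E
```

```text
[[0.7219 0.3422 0.1   ]
 [0.7043 0.3252 0.1   ]] [[0.7157 0.3404 0.03  ]]
[[0.7251 0.3557 0.    ]]
```

View pics/bot.png

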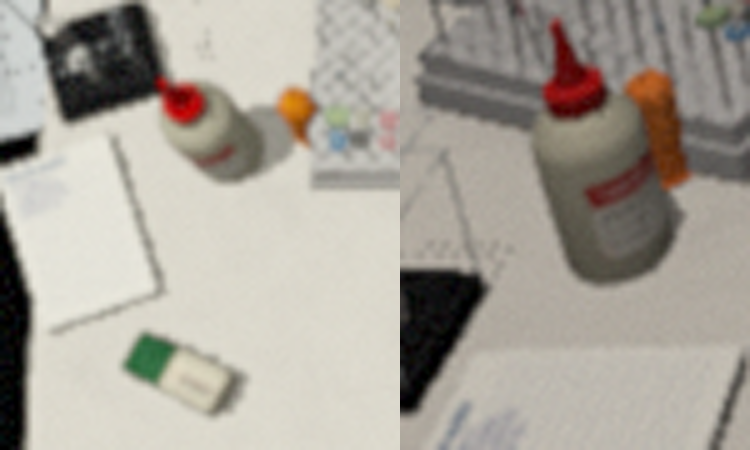

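>>> apply_moves(dp=[[0.014, -0.039, -0.0055], [0.018, -0.037, -0.0055], [0.0215, -0.0355, -0.0055], [0.025, -0.033, -0.0055], [0.028, -0.0305, -0.0055], [0.031, -0.0275, -0.0055], [0.0335, -0.024, -0.0055], [0.0355, -0.021, -0.0055], [0.0375, -0.017, -0.0055], [0.039, -0.0135, -0.0055]], twist=[[0, 0, -0.099], [0, 0, -0.099], [0, 0, -0.099], [0, 0, -0.099], [0, 0, -0.099], [0, 0, -0.099], [0, 0, -0.099], [0, 0, -0.099], [0, 0, -0.099], [0, 0, -0.099]], fingers=[0, 0, 0, 0, 0, 0, 0, 0, 0, 0])

```text
time: 10.55
position: [0.5863, 0.2508, 0.1686]
tool_rot: [-2.644, -1.696, 0.004]
ft_force: [1.1, 0.5, 0.3]
grip_width: 0.996
grip_force: 0.0
```

```bash
python3 - <<'E'
from h import *
plan([.585,.35,.13],-.43,3)
E
```

```text
dp [[0.0299, -0.0142, 0.0129], [0.0299, -0.0142, 0.0129], [0.0299, -0.0142, 0.0129]] 
twist each [-0.0006, 0.0006, -0.0001] joint7 -1.1046605277269848 yaw -0.4302751208348865
```

>>> apply_moves(dp=[[0.03, -0.014, 0.013], [0.03, -0.014, 0.013], [0.03, -0.014, 0.013], [0, 0, 0], [0, 0, 0], [0, 0, 0], [0, 0, 0]], twist=[[0, 0, 0], [0, 0, 0], [0, 0, 0], [0, 0, 0], [0, 0, 0], [0, 0, 0], [0, 0, 0]], fingers=[0, 0, 0, 0, 0, 0, 0])

```text
time: 11.25
position: [0.5874, 0.3472, 0.1311]
tool_rot: [2.649, 1.687, -0.0]
ft_force: [-0.4, 0.6, -0.2]
grip_width: 0.999
grip_force: 0.0
```

```bash
python3 - <<'E'
from h import *
im,C,s=snap("wrist");cv2.imwrite("pics/w7.png",im[:,:,::-1]);print(s["position"],yaw_of(s),s["time"],abs(s["qd"]).max())
for n,c,r in blobs(im,"green",100):print(n,c,hit(C,c,.022)[0],cv2.boxPoints(r).tolist())
E
```

```text
[0.5874 0.3472 0.1311] -0.4364189299816471 11.25 0.00652188587202042
```

View pics/w7.png

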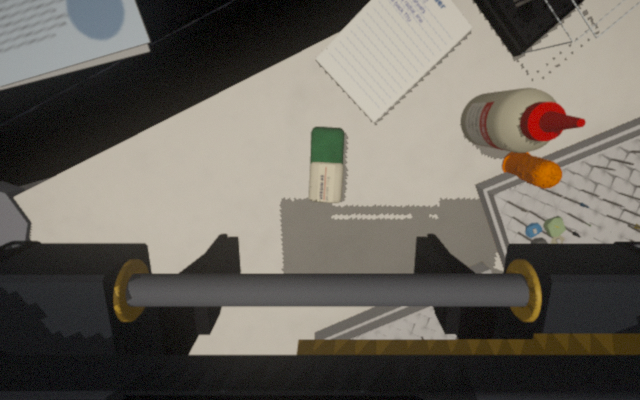

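```bash
python3 - <<'E'
from h import *
s=ctrl.get_state();C=cam("wrist",s);print(s["position"])
h=hit(C,[[313,127],[344,129],[340,203],[309,200]],.022)[:,:2];l=h[2]+h[3]-h[0]-h[1];m=h.mean(0)
a=np.arctan2(l[1],l[0])+np.pi/2;print(m,np.linalg.norm(l)/2,np.linalg.norm(h[0]-h[1]),a)
plan([*m,.011],a,4)
E
```

```text
[0.5873 0.3474 0.1313]
[0.5974 0.3689] 0.05752832766675447 0.023313928446273138 -0.4897567545447439
dp [[0.0059, -0.0, 0.0301], [0.0059, -0.0001, 0.0301], [0.0059, -0.0002, 0.0301], [0.0059, -0.0002, 0.0301]] 
twist each [0.0003, 0.0001, 0.0134] joint7 -1.2749042622353604 yaw -0.4363172208258024
```

>>> apply_moves(dp=[[0.012, 0, 0.03], [0.011, 0, 0.03], [0, 0, 0.03], [0, 0, 0.015], [0, 0, 0.015], [0, 0, 0], [0, 0, 0]], twist=[[0, 0, 0.015], [0, 0, 0.015], [0, 0, 0], [0, 0, 0], [0, 0, 0], [0, 0, 0], [0, 0, 0]], fingers=[0, 0, 0, 0, 0, 0, 0])

```text
time: 12.0
position: [0.5969, 0.3699, 0.012]
tool_rot: [2.673, 1.65, 0.002]
ft_force: [0.0, 0.7, 0.1]
grip_width: 0.997
grip_force: 0.0
```

>>> apply_moves(dp=[[0, 0, 0], [0, 0, 0], [0, 0, 0], [0, 0, 0], [0, 0, 0], [0, 0, 0], [0, 0, 0], [0, 0, 0], [0, 0, 0], [0, 0, 0]], twist=[[0, 0, 0], [0, 0, 0], [0, 0, 0], [0, 0, 0], [0, 0, 0], [0, 0, 0], [0, 0, 0], [0, 0, 0], [0, 0, 0], [0, 0, 0]], fingers=[1, 1, 1, 1, 1, 1, 1, 1, 1, 1], newtons=40)

```text
time: 13.0
position: [0.5962, 0.3698, 0.0109]
tool_rot: [2.673, 1.651, -0.0]
ft_force: [-0.2, 0.1, -0.3]
grip_width: 0.286
grip_force: 40.0
```

>>> apply_moves(dp=[[0, 0, 0], [0, 0, 0], [0, 0, -0.02], [0, 0, -0.04], [0, 0, -0.04], [0, 0, -0.02], [0, 0, 0]], twist=[[0, 0, 0], [0, 0, 0], [0, 0, 0], [0, 0, 0], [0, 0, 0], [0, 0, 0], [0, 0, 0]], fingers=[1, 1, 1, 1, 1, 1, 1])

```text
time: 13.7
position: [0.598, 0.372, 0.1372]
tool_rot: [-2.672, -1.651, -0.013]
ft_force: [0.2, 0.7, -0.4]
grip_width: 0.288
grip_force: 40.0
```

```bash
python3 - <<'E'
from h import *
plan([.52,-.05,.14],-1.12,10)
E
```

```text
dp [[-0.0412, 0.0119, -0.0005], [-0.0404, 0.0146, -0.0005], [-0.0393, 0.0172, -0.0005], [-0.0381, 0.0197, -0.0004], [-0.0367, 0.0222, -0.0004], [-0.0352, 0.0246, -0.0004], [-0.0335, 0.0268, -0.0004], [-0.0317, 0.0289, -0.0003], [-0.0297, 0.031, -0.0003], [-0.0276, 0.0328, -0.0003]] 
twist each [0.0002, -0.0009, 0.0656] joint7 -1.3220286815135003 yaw -0.4638704778091989
```

>>> apply_moves(dp=[[-0.041, 0.012, 0], [-0.0405, 0.0145, 0], [-0.0395, 0.017, 0], [-0.038, 0.0195, 0], [-0.0365, 0.022, 0], [-0.035, 0.0245, 0], [-0.0335, 0.027, 0], [-0.0315, 0.029, 0], [-0.0295, 0.031, 0], [-0.0275, 0.033, 0]], twist=[[0, 0, 0.065], [0, 0, 0.065], [0, 0, 0.065], [0, 0, 0.065], [0, 0, 0.065], [0, 0, 0.065], [0, 0, 0.065], [0, 0, 0.065], [0, 0, 0.065], [0, 0, 0.065]], fingers=[1, 1, 1, 1, 1, 1, 1, 1, 1, 1])

```text
time: 14.7
position: [0.5185, -0.0533, 0.1307]
tool_rot: [3.061, 0.707, -0.001]
ft_force: [0.3, -0.3, -1.6]
grip_width: 0.285
grip_force: 40.0
```

```bash
python3 - <<'E'
from h import *
s=ctrl.get_state();print(s["position"],s["grip_width"])
plan([.538,-.365,.13],-1.421,8)
E
```

```text
[ 0.5185 -0.0533  0.1307] 0.2845928414666565
dp [[-0.0149, 0.0361, 0.0001], [-0.0135, 0.0366, 0.0001], [-0.0121, 0.0371, 0.0001], [-0.0107, 0.0375, 0.0001], [-0.0093, 0.0379, 0.0001], [-0.0078, 0.0382, 0.0001], [-0.0064, 0.0385, 0.0001], [-0.0049, 0.0387, 0.0001]] 
twist each [0.0, 0.0001, 0.0381] joint7 -1.1457812083665448 yaw -1.116551341266302
```

>>> apply_moves(dp=[[-0.015, 0.036, 0], [-0.0135, 0.0365, 0], [-0.012, 0.037, 0], [-0.0105, 0.0375, 0], [-0.0095, 0.038, 0], [-0.008, 0.038, 0], [-0.0065, 0.0385, 0], [-0.005, 0.0385, 0], [0, 0, 0], [0, 0, 0]], twist=[[0, 0, 0.038], [0, 0, 0.038], [0, 0, 0.038], [0, 0, 0.038], [0, 0, 0.038], [0, 0, 0.038], [0, 0, 0.038], [0, 0, 0.038], [0, 0, 0], [0, 0, 0]], fingers=[1, 1, 1, 1, 1, 1, 1, 1, 1, 1])

```text
time: 15.7
position: [0.5384, -0.3633, 0.13]
tool_rot: [-3.131, -0.236, 0.002]
ft_force: [0.3, 0.5, -0.2]
grip_width: 0.287
grip_force: 40.0
```

```bash
python3 - <<'E'
from h import *
s=ctrl.get_state();print(s["position"],s["grip_width"],abs(s["qd"]).max())
plan([.537,-.368,.036],-1.421,4)
E
```

```text
[ 0.5384 -0.3633  0.13  ] 0.28690161483092724 0.04166812188255238
dp [[-0.0005, 0.0011, 0.0235], [-0.0005, 0.0011, 0.0235], [-0.0005, 0.0011, 0.0235], [-0.0005, 0.0011, 0.0235]] 
twist each [-0.0004, 0.0003, 0.0002] joint7 -0.9787502483538891 yaw -1.4200329887385652
```

>>> apply_moves(dp=[[-0.0005, 0.001, 0.0235], [-0.0005, 0.001, 0.0235], [-0.0005, 0.001, 0.0235], [-0.0005, 0.0015, 0.0235], [0, 0, 0], [0, 0, 0], [0, 0, 0], [0, 0, 0]], twist=[[0, 0, 0], [0, 0, 0], [0, 0, 0], [0, 0, 0], [0, 0, 0], [0, 0, 0], [0, 0, 0], [0, 0, 0]], fingers=[1, 1, 1, 1, 1, 1, 1, 1])

```text
time: 16.5
position: [0.5394, -0.3676, 0.0389]
tool_rot: [3.131, 0.24, 0.004]
ft_force: [0.5, 0.3, -0.6]
grip_width: 0.289
grip_force: 40.0
```

```bash
cat >>h.py <<'E'
def runs(v,g):
    e=np.flatnonzero(np.diff(np.r_[0,v.astype(int),0]));return [(round(float(g[a]),4),round(float(g[min(b,len(g)-1)]),4)) for a,b in zip(e[::2],e[1::2]) if b-a>2]
def rect(im,C,s,z,gx,gy):
    """image resampled on a tool x/y grid at height z"""
    Rt=R.from_rotvec(s["tool_rot"]);X,Y=np.meshgrid(gx,gy,indexing="ij")
    # tool down: world point for tool x,y at given z
    P=s["position"]+Rt.apply(np.c_[X.ravel(),Y.ravel(),np.full(X.size,s["position"][2]-z)])
    u=proj(C,P).reshape(*X.shape,2).astype(np.float32)
    return cv2.remap(im,u[...,0],u[...,1],cv2.INTER_LINEAR)
def blue(o):
    o=o.astype(int);return o[...,2]>o[...,0]+35
E
python3 - <<'E'
from h import *
im,C,s=snap("wrist");cv2.imwrite("pics/w8.png",im[:,:,::-1]);np.savez("w8.npz",**s)
print(s["position"],s["grip_width"],s["ft_force"],yaw_of(s))
gx=np.arange(.0,.07,.0005);gy=np.arange(-.06,.06,.0005)
o=rect(im,C,s,.012,gx,gy);b=blue(o)
for x in(.042,.035,.030,.025):print("x",x,runs(b[int(x/.0005)],gy))
for y in(-.022,-.012,0,.01,.02,.025):print("y",y,runs(b[:,int((y+.06)/.0005)],gx))
o=rect(im,C,s,s["position"][2]+.011,gx,gy).astype(int);g=o[...,1]>o[...,0]+25
for x in(.01,.02,.027):print("green x",x,runs(g[int(x/.0005)],gy))
for y in(-.005,0,.005):print("green y",y,runs(g[:,int((y+.06)/.0005)],gx))
# control: same on w5-like view of pocket0 not available
E
```

```text
[ 0.5394 -0.3676  0.0389] 0.2887220523300401 [ 0.4565  0.3209 -0.6043] -1.417461200315949
x 0.042 [(-0.06, 0.0265)]
x 0.035 [(-0.0335, -0.0135), (0.0165, 0.018), (0.0185, 0.0265)]
x 0.03 [(-0.0335, -0.0135), (0.0165, 0.0265)]
x 0.025 [(-0.0335, -0.0135), (0.016, 0.0265)]
y -0.022 [(0.001, 0.046)]
y -0.012 [(0.037, 0.0475)]
y 0 [(0.0375, 0.0455)]
y 0.01 [(0.0375, 0.045)]
y 0.02 [(0.0, 0.045)]
y 0.025 [(0.001, 0.045)]
green x 0.01 [(-0.026, -0.021), (-0.011, 0.0125)]
green x 0.02 [(-0.06, -0.0535), (-0.026, -0.0245), (-0.024, -0.0125), (-0.012, 0.0135), (0.018, 0.02)]
green x 0.027 [(-0.06, -0.0535), (-0.052, -0.0505), (-0.025, -0.0135), (-0.011, 0.0125)]
green y -0.005 [(0.0045, 0.03)]
green y 0 [(0.004, 0.03)]
green y 0.005 [(0.004, 0.0295)]
```

>>> apply_moves(dp=[[0, 0, 0.008], [0, 0, 0.008], [0, 0, 0.007], [0, 0, 0], [0, 0, 0]], twist=[[0, 0, 0], [0, 0, 0], [0, 0, 0], [0, 0, 0], [0, 0, 0]], fingers=[1, 1, 1, 1, 1])

```text
time: 17.05
position: [0.538, -0.3674, 0.0146]
tool_rot: [-3.132, -0.24, 0.001]
ft_force: [-2.6, 1.6, 7.2]
grip_width: 0.288
grip_force: 40.0
```

>>> apply_moves(dp=[[0, 0, 0], [0, 0, 0], [0, 0, 0], [0, 0, 0], [0, 0, -0.02], [0, 0, -0.03], [0, 0, -0.05], [0, 0, 0], [0, 0, 0], [0, 0, 0]], twist=[[0, 0, 0], [0, 0, 0], [0, 0, 0], [0, 0, 0], [0, 0, 0], [0, 0, 0], [0, 0, 0], [0, 0, 0], [0, 0, 0], [0, 0, 0]], fingers=[0.6, 0.6, 0.6, 0.6, 0.6, 0.6, 0.6, 0.6, 0.6, 0.6])

```text
time: 18.05
position: [0.5374, -0.3671, 0.1129]
tool_rot: [-3.131, -0.24, 0.002]
ft_force: [0.6, -0.5, -0.7]
grip_width: 0.4
grip_force: 0.0
```

```bash
python3 - <<'E'
from h import *
im,C,s=snap("wrist");cv2.imwrite("pics/w9.png",im[:,:,::-1])
print(s["position"],s["grip_width"],yaw_of(s))
gx=np.arange(-.04,.07,.0005);gy=np.arange(-.06,.06,.0005)
o=rect(im,C,s,.012,gx,gy);b=blue(o)
for y in(-.022,.022):print("y",y,runs(b[:,int((y+.06)/.0005)],gx))
for x in(.042,.03):print("x",x,runs(b[int((x+.04)/.0005)],gy))
o=rect(im,C,s,.026,gx,gy).astype(int);g=o[...,1]>o[...,0]+25;w=o.sum(2)>330
for y in(-.005,0,.005):k=int((y+.06)/.0005);print("green y",y,runs(g[:,k],gx),"cream",runs(w[:,k],gx))
for x in(.01,.02):print("green x",x,runs(g[int((x+.04)/.0005)],gy))
# post: red blob
for n,c,r in blobs(im,"red",50):print("red",n,c,hit(C,c,.06)[0],cv2.boxPoints(r).tolist())
E
```

```text
[ 0.5374 -0.3671  0.1129] 0.4004403560755724 -1.4180093297504077
y -0.022 [(-0.04, 0.047)]
y 0.022 [(-0.04, 0.047)]
x 0.042 [(-0.06, 0.027)]
x 0.03 [(-0.0335, -0.013), (0.0175, 0.0275)]
green y -0.005 [(-0.037, -0.03), (0.005, 0.028)] cream [(-0.04, -0.0365), (-0.0285, 0.0035), (0.0505, 0.07)]
green y 0 [(-0.037, -0.0305), (0.0045, 0.027)] cream [(-0.04, -0.0365), (-0.0285, 0.0035), (0.0505, 0.07)]
green y 0.005 [(-0.037, -0.0305), (0.0045, 0.028)] cream [(-0.04, -0.0365), (-0.029, 0.0035), (0.05, 0.07)]
green x 0.01 [(-0.0315, -0.026), (-0.022, -0.019), (-0.0185, -0.0165), (-0.0105, 0.0125)]
green x 0.02 [(-0.0095, 0.013)]
red 2402 [417.209  98.49 ] [ 0.6189 -0.4082  0.06  ] [[387.3453674316406, 140.9020538330078], [425.2835388183594, 42.26289749145508], [449.0051574707031, 51.38661193847656], [411.0669860839844, 150.02577209472656]]
red 911 [140.4577  77.393 ] [ 0.6061 -0.2491  0.06  ] [[116.84828186035156, 86.82068634033203], [118.76551818847656, 63.81378936767578], [164.3655242919922, 67.6137924194336], [162.4482879638672, 90.62068939208984]]
red 2072 [ 40.4069 181.221 ] [ 0.535  -0.1884  0.06  ] [[14.08302116394043, 158.10943603515625], [59.78868103027344, 149.53964233398438], [69.70565795898438, 202.43020629882812], [24.0, 211.0]]
```

```bash
python3 - <<'E'
from h import *
plan([.6062,-.2493,.12],-.64,7)
E
```

```text
dp [[0.0123, -0.0151, -0.0011], [0.0139, -0.0137, -0.0011], [0.0153, -0.012, -0.0011], [0.0166, -0.0103, -0.0011], [0.0176, -0.0084, -0.0011], [0.0184, -0.0063, -0.0011], [0.019, -0.0043, -0.0011]] 
twist each [-0.0004, 0.0002, -0.1111] joint7 -0.9761296558742434 yaw -1.4180072152527055
```

>>> apply_moves(dp=[[0.0125, -0.015, -0.001], [0.014, -0.0135, -0.001], [0.0155, -0.012, -0.001], [0.0165, -0.0105, -0.001], [0.0175, -0.0085, -0.001], [0.0185, -0.0065, -0.001], [0.019, -0.0045, -0.001], [0, 0, 0], [0, 0, 0], [0, 0, 0]], twist=[[0, 0, -0.111], [0, 0, -0.111], [0, 0, -0.111], [0, 0, -0.111], [0, 0, -0.111], [0, 0, -0.111], [0, 0, -0.111], [0, 0, 0], [0, 0, 0], [0, 0, 0]], fingers=[0, 0, 0, 0, 0, 0, 0, 0, 0, 0])

```text
time: 19.1
position: [0.606, -0.2512, 0.1202]
tool_rot: [-2.811, -1.403, 0.003]
ft_force: [0.2, 0.5, -0.8]
grip_width: 0.997
grip_force: 0.0
```

```bash
python3 - <<'E'
from h import *
im,C,s=snap("wrist");cv2.imwrite("pics/w10.png",im[:,:,::-1])
print(s["position"],yaw_of(s),s["joint_positions"])
for n,c,r in blobs(im,"red",50):print("red",n,c,hit(C,c,.06)[0],cv2.boxPoints(r).tolist())
plan([.6062,-.2493,.043],-.64,4)
E
```

```text
[ 0.606  -0.2512  0.1202] -0.6448121666422083 [ 0.7767  0.4557 -0.5568  1.5418  0.2517  1.2176 -0.467 ]
red 1766 [156.7525 163.6676] [ 0.5408 -0.1596  0.06  ] [[126.87609100341797, 169.14158630371094], [159.95574951171875, 131.33628845214844], [188.7698974609375, 156.54869079589844], [155.69024658203125, 194.35398864746094]]
red 500 [321.084 204.888] [ 0.6074 -0.2436  0.06  ] [[311.0, 190.0], [330.0, 190.0], [330.0, 219.0], [311.0, 219.0]]
red 288 [435.9306 334.4306] [ 0.6147 -0.3722  0.06  ] [[415.0, 338.0], [415.0, 326.0], [457.0, 326.0], [457.0, 338.0]]
dp [[0.0004, -0.0003, 0.0193], [0.0004, -0.0003, 0.0193], [0.0004, -0.0003, 0.0193], [0.0004, -0.0003, 0.0193]] 
twist each [-0.0002, 0.0004, -0.0012] joint7 -0.4666683001258098 yaw -0.6447043385429541
```

>>> apply_moves(dp=[[0.001, -0.001, 0.02], [0.001, 0, 0.02], [0, 0, 0.02], [0, 0, 0.017], [0, 0, 0], [0, 0, 0]], twist=[[0, 0, 0], [0, 0, 0], [0, 0, 0], [0, 0, 0], [0, 0, 0], [0, 0, 0]], fingers=[0, 0, 0, 0, 0.5, 0.5], newtons=20)

```text
time: 19.75
position: [0.6074, -0.2477, 0.0441]
tool_rot: [-2.809, -1.407, 0.0]
ft_force: [0.0, -0.7, 1.0]
grip_width: 0.894
grip_force: 0.0
```

>>> apply_moves(dp=[[0, 0, 0], [0, 0, 0], [0, 0, 0], [0, 0, 0], [0, 0, 0], [0, 0, 0], [0, 0, 0], [0, 0, 0], [0, 0, 0], [0, 0, 0]], twist=[[0, 0, 0], [0, 0, 0], [0, 0, 0], [0, 0, 0], [0, 0, 0], [0, 0, 0], [0, 0, 0], [0, 0, 0], [0, 0, 0], [0, 0, 0]], fingers=[1, 1, 1, 1, 1, 1, 1, 1, 1, 1])

```text
time: 20.75
position: [0.6071, -0.2472, 0.0439]
tool_rot: [-2.808, -1.408, 0.001]
ft_force: [-1.4, -0.2, 0.4]
grip_width: 0.151
grip_force: 20.0
```

```bash
python3 - <<'E'
from h import *
s=ctrl.get_state();print(s["position"],s["grip_width"]*87,s["grip_force"])
Rt=R.from_rotvec(s["tool_rot"]);c=np.array([.5222,-.2618]);v=s["position"][:2]-c;print(np.linalg.norm(v),np.arctan2(v[1],v[0]))
ph=.145+np.linspace(0,1.60,21);P=np.c_[c+.085*np.c_[np.cos(ph),np.sin(ph)],np.zeros(21)]
d=Rt.inv().apply(np.diff(P,axis=0));print(np.round(d,4)[:,:2].tolist())
E
```

```text
[ 0.6071 -0.2472  0.0439] 13.111870533450514 19.9999757995829
0.0861689970817672 0.1697075920239848
[[0.0046, -0.005], [0.0042, -0.0054], [0.0038, -0.0057], [0.0033, -0.006], [0.0028, -0.0062], [0.0023, -0.0064], [0.0018, -0.0066], [0.0012, -0.0067], [0.0007, -0.0068], [0.0002, -0.0068], [-0.0004, -0.0068], [-0.0009, -0.0067], [-0.0015, -0.0066], [-0.002, -0.0065], [-0.0025, -0.0063], [-0.003, -0.0061], [-0.0035, -0.0058], [-0.0039, -0.0056], [-0.0044, -0.0052], [-0.0048, -0.0049]]
```

>>> apply_moves(dp=[[0.0035, -0.0035, 0], [0.004, -0.0055, 0], [0.004, -0.0055, 0], [0.0035, -0.006, 0], [0.003, -0.006, 0], [0.0025, -0.0065, 0], [0.002, -0.0065, 0], [0.001, -0.0065, 0], [0.0005, -0.007, 0], [0, -0.007, 0]], twist=[[0, 0, 0], [0, 0, 0], [0, 0, 0], [0, 0, 0], [0, 0, 0], [0, 0, 0], [0, 0, 0], [0, 0, 0], [0, 0, 0], [0, 0, 0]], fingers=[1, 1, 1, 1, 1, 1, 1, 1, 1, 1])

```text
time: 21.75
position: [0.5738, -0.1906, 0.0441]
tool_rot: [-2.807, -1.409, -0.001]
ft_force: [4.4, 1.6, -5.0]
grip_width: 0.155
grip_force: 20.0
```

```bash
python3 - <<'E'
from h import *
s=ctrl.get_state();print(s["position"],s["grip_width"]*87,s["ft_force"])
Rt=R.from_rotvec(s["tool_rot"]);c=np.array([.5222,-.2618]);v=s["position"][:2]-c;print(np.linalg.norm(v),np.arctan2(v[1],v[0])-.145)
e=c+.085*np.array([np.cos(.145+1.6),np.sin(.145+1.6)]);print(Rt.inv().apply([*(e-s["position"][:2]),0]))
E
```

```text
[ 0.5738 -0.1906  0.0441] 13.458647329231216 [ 4.4157  1.6227 -5.0419]
0.08794167687119407 0.7991005313085995
[-0.0296 -0.0606 -0.    ]
```

>>> apply_moves(dp=[[-0.001, -0.006, 0], [-0.0015, -0.006, 0], [-0.0015, -0.0065, 0], [-0.002, -0.0065, 0], [-0.003, -0.0065, 0], [-0.0035, -0.006, 0], [-0.0035, -0.006, 0], [-0.004, -0.0055, 0], [-0.0045, -0.0055, 0], [-0.005, -0.005, 0]], twist=[[0, 0, 0], [0, 0, 0], [0, 0, 0], [0, 0, 0], [0, 0, 0], [0, 0, 0], [0, 0, 0], [0, 0, 0], [0, 0, 0], [0, 0, 0]], fingers=[1, 1, 1, 1, 1, 1, 1, 1, 1, 1])

```text
time: 22.75
position: [0.508, -0.1799, 0.044]
tool_rot: [-2.808, -1.409, -0.0]
ft_force: [6.5, 4.2, -3.3]
grip_width: 0.149
grip_force: 20.0
```

```bash
python3 - <<'E'
from h import *
s=ctrl.get_state();print(s["position"],s["grip_width"]*87,s["ft_force"])
Rt=R.from_rotvec(s["tool_rot"]);c=np.array([.5222,-.2618]);v=s["position"][:2]-c;print(np.linalg.norm(v),np.arctan2(v[1],v[0])-.145)
print(Rt.inv().apply([-.989,-.145,0]),Rt.inv().apply(s["ft_force"]))
E
```

```text
[ 0.508  -0.1799  0.044 ] 12.989859973632457 [ 6.4623  4.1995 -3.2757]
0.08316903938982154 1.5974476046691435
[-0.7075 -0.7061 -0.0002] [7.2291 2.6693 3.2776]
```

>>> apply_moves(dp=[[-0.0015, -0.0015, 0], [-0.0015, -0.0015, 0], [0, 0, 0], [0, 0, 0], [0, 0, 0]], twist=[[0, 0, 0], [0, 0, 0], [0, 0, 0], [0, 0, 0], [0, 0, 0]], fingers=[1, 1, 1, 1, 1])

```text
time: 23.25
position: [0.508, -0.1799, 0.0443]
tool_rot: [2.805, 1.408, 0.013]
ft_force: [13.4, 3.8, -13.2]
grip_width: 0.154
grip_force: 20.0
```

>>> apply_moves(dp=[[0, 0, 0], [0, 0, 0], [0, 0, 0], [0, 0, 0], [0, 0, 0], [0, 0, -0.02], [0, 0, -0.04], [0, 0, -0.02], [0, 0, 0], [0, 0, 0]], twist=[[0, 0, 0], [0, 0, 0], [0, 0, 0], [0, 0, 0], [0, 0, 0], [0, 0, 0], [0, 0, 0], [0, 0, 0], [0, 0, 0], [0, 0, 0]], fingers=[0.5, 0.5, 0.5, 0.5, 0.5, 0.5, 0.5, 0.5, 0.5, 0.5])

```text
time: 24.25
position: [0.5041, -0.1811, 0.1241]
tool_rot: [2.808, 1.408, -0.001]
ft_force: [0.1, 0.3, -0.2]
grip_width: 0.503
grip_force: 0.0
```

```bash
python3 - <<'E'
from h import *
im,C,s=snap("wrist");cv2.imwrite("pics/w11.png",im[:,:,::-1])
t=get_image("top");cv2.imwrite("pics/top2.png",t[:,:,::-1])
print(s["position"],yaw_of(s),s["joint_positions"],s["time"])
for n,c,r in blobs(im,"red",50):print("red",n,c,hit(C,c,.06)[0],cv2.boxPoints(r).tolist())
h=cv2.cvtColor(im,cv2.COLOR_RGB2HSV);m=((h[...,0]>15)&(h[...,0]<32)&(h[...,1]>120)&(h[...,2]>80)).astype(np.uint8);m[240:]=0
n,l,st,ce=cv2.connectedComponentsWithStats(m)
for i in range(1,n):
    if st[i,4]>60:print("brass",st[i],ce[i],hit(C,ce[i],.057)[0])
E
```

```text
[ 0.5041 -0.1811  0.1241] -0.6413027708245642 [ 0.8541  0.1996 -0.6163  1.8404  0.1273  1.1404 -0.4474] 24.25
red 1117 [326.1056 150.3796] [ 0.5292 -0.1473  0.06  ] [[302.0000305175781, 150.00003051757812], [325.5000305175781, 126.50003051757812], [349.5000305175781, 150.50003051757812], [326.0000305175781, 174.00003051757812]]
red 508 [330.4193 201.7323] [ 0.5111 -0.1762  0.06  ] [[321.0, 187.0], [340.0, 187.0], [340.0, 216.0], [321.0, 216.0]]
red 522 [582.3429 326.431 ] [ 0.6027 -0.3638  0.06  ] [[567.4118041992188, 338.35296630859375], [575.4118041992188, 306.35296630859375], [596.1177368164062, 311.5294189453125], [588.1177368164062, 343.5294189453125]]
```

```bash
python3 - <<'E'
from h import *
plan([.522,-.261,.12],-.6413,3)
E
```

```text
dp [[-0.0177, 0.021, 0.0009], [-0.0177, 0.021, 0.0009], [-0.0177, 0.021, 0.0009]] 
twist each [-0.0007, 0.0003, 0.0001] joint7 -0.4473277537688122 yaw -0.6410974759337468
```

>>> apply_moves(dp=[[-0.0175, 0.021, 0.001], [-0.0175, 0.021, 0.001], [-0.0175, 0.021, 0.001], [0, 0, 0], [0, 0, 0], [0, 0, 0], [0, 0, 0], [0, 0, 0], [0, 0, 0], [0, 0, 0]], twist=[[0, 0, 0], [0, 0, 0], [0, 0, 0], [0, 0, -0.14], [0, 0, -0.14], [0, 0, -0.14], [0, 0, -0.14], [0, 0, -0.14], [0, 0, -0.14], [0, 0, -0.14]], fingers=[0, 0, 0, 0, 0, 0, 0, 0, 0, 0])

```text
time: 25.35
position: [0.5225, -0.2601, 0.1194]
tool_rot: [-1.806, -2.567, 0.0]
ft_force: [-0.2, -0.6, -0.3]
grip_width: 1.001
grip_force: 0.0
```

>>> apply_moves(dp=[[0, 0, 0], [0, 0, 0], [0, 0, 0], [0, 0, 0], [0, 0, 0], [0, 0, 0], [0, 0, 0], [0, 0, 0], [0, 0, 0], [0, 0, 0]], twist=[[0, 0, -0.14], [0, 0, -0.14], [0, 0, -0.14], [0, 0, -0.14], [0, 0, -0.14], [0, 0, -0.14], [0, 0, -0.14], [0, 0, -0.14], [0, 0, -0.14], [0, 0, -0.14]], fingers=[0, 0, 0, 0, 0, 0, 0, 0, 0, 0])

```text
time: 26.35
position: [0.5225, -0.2601, 0.1195]
tool_rot: [0.273, -3.128, -0.003]
ft_force: [-0.2, 0.7, 0.3]
grip_width: 1.0
grip_force: 0.0
```

>>> apply_moves(dp=[[0, 0, 0], [0, 0, 0], [0, 0, 0], [0, 0, 0], [0, 0, 0]], twist=[[0, 0, -0.14], [0, 0, -0.14], [0, 0, 0], [0, 0, 0], [0, 0, 0]], fingers=[0, 0, 0, 0, 0])

```text
time: 26.85
position: [0.5231, -0.2604, 0.1205]
tool_rot: [0.695, -3.063, -0.001]
ft_force: [1.1, 0.1, -0.3]
grip_width: 0.997
grip_force: 0.0
```

```bash
python3 - <<'E'
from h import *
im,C,s=snap("wrist");cv2.imwrite("pics/w12.png",im[:,:,::-1])
print(s["position"],yaw_of(s),s["joint_positions"],s["time"],s["tool_rot"])
h=cv2.cvtColor(im,cv2.COLOR_RGB2HSV);m=((h[...,0]>10)&(h[...,0]<32)&(h[...,1]>90)&(h[...,2]>60)).astype(np.uint8);m[262:]=0
n,l,st,ce=cv2.connectedComponentsWithStats(m)
for i in range(1,n):
    if st[i,4]>60:print("brass",st[i],ce[i],hit(C,ce[i],.06)[0])
print(proj(C,[[.522,-.261,.08],[.522,-.261,.061]]))
plan([.522,-.261,.05],yaw_of(s),4)
cv2.imwrite("pics/w12c.png",im[120:280,200:440,::-1].repeat(3,0).repeat(3,1))
E
```

```text
[ 0.5231 -0.2604  0.1205] 2.0167776861966997 [ 1.2356  0.4328 -1.0102  1.7173  0.3892  1.2106  2.1428] 26.85 [ 0.6946 -3.0632 -0.0009]
brass [300 186  53  47 924] [325.6494 202.8983] [ 0.5153 -0.2656  0.06  ]
[[327.6845 224.9411]
 [327.6065 215.0333]]
dp [[0.0003, -0.0, 0.0177], [0.0003, -0.0, 0.0177], [0.0003, 0.0, 0.0177], [0.0003, 0.0, 0.0177]] 
twist each [0.0001, -0.0001, 0.0001] joint7 2.1432153823554976 yaw 2.0172765351680892
```

View pics/w12c.png

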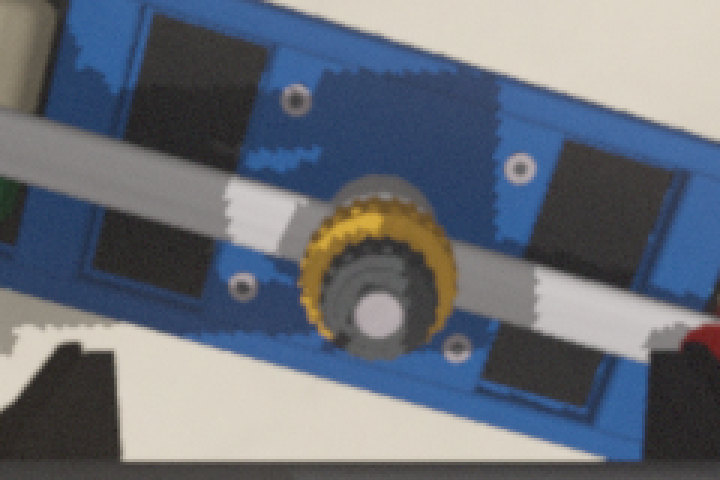

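>>> apply_moves(dp=[[0.001, -0.001, 0.02], [0, 0, 0.02], [0, 0, 0.02], [0, 0, 0.0105], [0, 0, 0], [0, 0, 0], [0, 0, 0], [0, 0, 0], [0, 0, 0], [0, 0, 0]], twist=[[0, 0, 0], [0, 0, 0], [0, 0, 0], [0, 0, 0], [0, 0, 0], [0, 0, 0], [0, 0, 0], [0, 0, 0], [0, 0, 0], [0, 0, 0]], fingers=[0, 0, 0, 0, 1, 1, 1, 1, 1, 1], newtons=40)

```text
time: 27.9
position: [0.5231, -0.262, 0.0509]
tool_rot: [-0.698, 3.063, -0.001]
ft_force: [-0.1, 0.7, 0.3]
grip_width: 0.539
grip_force: 0.0
```

>>> apply_moves(dp=[[0, 0, 0], [0, 0, 0], [0, 0, 0], [0, 0, 0]], twist=[[0, 0, 0], [0, 0, 0], [0, 0, 0], [0, 0, 0]], fingers=[1, 1, 1, 1])

```text
time: 28.3
position: [0.5227, -0.2614, 0.0506]
tool_rot: [0.698, -3.062, -0.001]
ft_force: [-2.0, 2.4, 2.3]
grip_width: 0.371
grip_force: 40.0
```

>>> apply_moves(dp=[[0, 0, 0.0003], [0, 0, 0.0003], [0, 0, 0.0003], [0, 0, 0.0003], [0, 0, 0.0003], [0, 0, 0.0003], [0, 0, 0.0003], [0, 0, 0.0003], [0, 0, 0.0003], [0, 0, 0.0003]], twist=[[0, 0, 0.14], [0, 0, 0.14], [0, 0, 0.14], [0, 0, 0.14], [0, 0, 0.14], [0, 0, 0.14], [0, 0, 0.14], [0, 0, 0.14], [0, 0, 0.14], [0, 0, 0.14]], fingers=[1, 1, 1, 1, 1, 1, 1, 1, 1, 1])

```text
time: 29.3
position: [0.5228, -0.2614, 0.0478]
tool_rot: [-1.446, -2.788, 0.0]
ft_force: [-1.7, 1.6, 3.4]
grip_width: 0.375
grip_force: 40.0
```

```bash
python3 - <<'E'
from h import *
s=ctrl.get_state();print(s["position"],yaw_of(s),s["joint_positions"][6],s["torque"],s["ft_force"],s["grip_width"],s["grip_force"])
E
```

```text
[ 0.5228 -0.2614  0.0478] 0.6141426704887544 0.8074827089651261 [0.4498 0.351  0.1575] [-1.734   1.5627  3.4281] 0.37455210367894043 39.99388575553894
```

>>> apply_moves(dp=[[0, 0, 0.0003], [0, 0, 0.0003], [0, 0, 0.0003], [0, 0, 0.0003], [0, 0, 0.0003], [0, 0, 0.0003], [0, 0, 0.0003], [0, 0, 0.0003], [0, 0, 0.0003], [0, 0, 0.0003]], twist=[[0, 0, 0.14], [0, 0, 0.14], [0, 0, 0.14], [0, 0, 0.14], [0, 0, 0.14], [0, 0, 0.14], [0, 0, 0.14], [0, 0, 0.14], [0, 0, 0.14], [0, 0, 0.14]], fingers=[1, 1, 1, 1, 1, 1, 1, 1, 1, 1])

```text
time: 30.3
position: [0.5228, -0.2614, 0.0449]
tool_rot: [-2.902, -1.202, 0.001]
ft_force: [-2.3, 2.3, 5.0]
grip_width: 0.378
grip_force: 40.0
```

>>> apply_moves(dp=[[0, 0, 0.0003], [0, 0, 0.0003], [0, 0, 0.0003], [0, 0, 0.0003], [0, 0, 0.0003], [0, 0, 0.0002], [0, 0, 0.0002]], twist=[[0, 0, 0.14], [0, 0, 0.14], [0, 0, 0.14], [0, 0, 0.14], [0, 0, 0.14], [0, 0, 0.14], [0, 0, 0.14]], fingers=[1, 1, 1, 1, 1, 1, 1])

```text
time: 31.0
position: [0.5228, -0.2614, 0.043]
tool_rot: [-3.127, 0.306, 0.001]
ft_force: [-1.6, 1.6, 3.4]
grip_width: 0.373
grip_force: 40.0
```

```bash
python3 - <<'E'
from h import *
s=ctrl.get_state();print(s["position"],yaw_of(s),s["joint_positions"][6],s["torque"],s["ft_force"],s["grip_width"],s["grip_force"])
E
```

```text
[ 0.5228 -0.2614  0.043 ] -1.7657044468139578 -1.4324212036870236 [0.4103 0.4387 0.1519] [-1.5746  1.555   3.4235] 0.37285674702918803 39.99373912811279
```

>>> apply_moves(dp=[[0, 0, 0.0002], [0, 0, 0.0002], [0, 0, 0]], twist=[[0, 0, 0.12], [0, 0, 0.12], [0, 0, 0]], fingers=[1, 1, 1])

```text
time: 31.3
position: [0.5228, -0.2615, 0.0425]
tool_rot: [3.069, -0.667, -0.001]
ft_force: [-2.4, 0.9, 4.4]
grip_width: 0.372
grip_force: 40.0
```

```bash
python3 - <<'E'
from h import *
s=ctrl.get_state();print(s["position"],yaw_of(s),s["joint_positions"][6],s["torque"],s["ft_force"],s["grip_width"],s["grip_force"])
E
```

```text
[ 0.5228 -0.2615  0.0425] -1.998518808000456 -1.654222065464921 [0.4366 0.6013 0.682 ] [-2.3596  0.9387  4.3677] 0.3715834699974402 40.00237584114075
```

>>> apply_moves(dp=[[0, 0, 0], [0, 0, 0], [0, 0, 0], [0, 0, 0], [0, 0, 0], [0, 0, -0.02], [0, 0, -0.03], [0, 0, 0], [0, 0, 0], [0, 0, 0]], twist=[[0, 0, 0], [0, 0, 0], [0, 0, 0], [0, 0, 0], [0, 0, 0], [0, 0, 0], [0, 0, 0], [0, 0, -0.14], [0, 0, -0.14], [0, 0, -0.14]], fingers=[0, 0, 0, 0, 0, 0, 0, 0, 0, 0])

```text
time: 32.3
position: [0.5231, -0.262, 0.0926]
tool_rot: [3.141, -0.007, 0.001]
ft_force: [0.0, 0.3, 0.1]
grip_width: 0.998
grip_force: 0.0
```

>>> apply_moves(dp=[[0, 0, 0], [0, 0, 0], [0, 0, 0], [0, 0, 0], [0, 0, 0], [0, 0, 0], [0, 0, 0], [0, 0, 0], [0, 0, 0], [0, 0, 0]], twist=[[0, 0, -0.14], [0, 0, -0.14], [0, 0, -0.14], [0, 0, -0.14], [0, 0, -0.14], [0, 0, -0.14], [0, 0, -0.14], [0, 0, -0.14], [0, 0, -0.14], [0, 0, -0.14]], fingers=[0, 0, 0, 0, 0, 0, 0, 0, 0, 0])

```text
time: 33.3
position: [0.5229, -0.262, 0.0922]
tool_rot: [2.407, 2.019, -0.0]
ft_force: [-0.8, 0.9, 0.1]
grip_width: 0.997
grip_force: 0.0
```

>>> apply_moves(dp=[[0, 0, 0], [0, 0, 0], [0, 0, 0], [0, 0, 0], [0, 0, 0], [0, 0, 0], [0, 0, 0], [0, 0, 0], [0, 0, 0], [0, 0, 0]], twist=[[0, 0, -0.14], [0, 0, -0.14], [0, 0, -0.14], [0, 0, -0.14], [0, 0, -0.14], [0, 0, -0.14], [0, 0, -0.14], [0, 0, -0.14], [0, 0, -0.14], [0, 0, -0.14]], fingers=[0, 0, 0, 0, 0, 0, 0, 0, 0, 0])

```text
time: 34.3
position: [0.5229, -0.2621, 0.0922]
tool_rot: [0.541, 3.095, -0.0]
ft_force: [-0.6, -0.6, 0.2]
grip_width: 1.002
grip_force: 0.0
```

>>> apply_moves(dp=[[0, 0, 0], [0, 0, 0], [0, 0, 0], [0, 0, 0], [0, 0, 0], [0, 0, 0], [0, 0, 0], [0, 0, 0]], twist=[[0, 0, -0.14], [0, 0, -0.14], [0, 0, -0.14], [0, 0, -0.14], [0, 0, -0.14], [0, 0, 0], [0, 0, 0], [0, 0, 0]], fingers=[0, 0, 0, 0, 0, 0, 0, 0])

```text
time: 35.1
position: [0.5229, -0.262, 0.0922]
tool_rot: [0.54, -3.095, 0.0]
ft_force: [0.6, -0.0, 0.1]
grip_width: 0.997
grip_force: 0.0
```

```bash
python3 - <<'E'
from h import *
s=ctrl.get_state();print(yaw_of(s),s["joint_positions"])
plan([.5227,-.2614,.066],yaw_of(s),2)
E
```

```text
1.9165685729516326 [ 1.1148  0.4053 -0.8426  1.7473  0.3304  1.1377  2.0879]
dp [[-0.0, 0.0003, 0.0131], [-0.0, 0.0003, 0.0131]] 
twist each [-0.0001, -0.0, -0.0] joint7 2.0879292844760653 yaw 1.9165685729516326
```

>>> apply_moves(dp=[[0, 0.0005, 0.013], [0, 0, 0.013], [0, 0, 0], [0, 0, 0], [0, 0, 0], [0, 0, 0], [0, 0, 0], [0, 0, 0], [0, 0, 0], [0, 0, 0]], twist=[[0, 0, 0], [0, 0, 0], [0, 0, 0], [0, 0, 0], [0, 0, 0], [0, 0, 0], [0, 0, 0], [0, 0, 0], [0, 0, 0], [0, 0, 0]], fingers=[0, 0, 1, 1, 1, 1, 1, 1, 1, 1], newtons=40)

```text
time: 36.1
position: [0.5228, -0.2615, 0.0663]
tool_rot: [-0.544, 3.094, -0.0]
ft_force: [-0.9, 0.1, -0.4]
grip_width: 0.357
grip_force: 0.0
```

>>> apply_moves(dp=[[0, 0, 0], [0, 0, 0], [0, 0, 0], [0, 0, 0], [0, 0, 0]], twist=[[0, 0, 0], [0, 0, 0], [0, 0, 0], [0, 0, 0], [0, 0, 0]], fingers=[1, 1, 1, 1, 1])

```text
time: 36.6
position: [0.5227, -0.2613, 0.0663]
tool_rot: [0.544, -3.094, -0.0]
ft_force: [0.4, -1.4, 0.6]
grip_width: 0.259
grip_force: 40.0
```

Gripped (22.5 mm). Turn 0.14 rad/row, 0.35 mm/row down.

>>> apply_moves(dp=[[0, 0, 0.00035], [0, 0, 0.00035], [0, 0, 0.00035], [0, 0, 0.00035], [0, 0, 0.00035], [0, 0, 0.00035], [0, 0, 0.00035], [0, 0, 0.00035], [0, 0, 0.00035], [0, 0, 0.00035]], twist=[[0, 0, 0.14], [0, 0, 0.14], [0, 0, 0.14], [0, 0, 0.14], [0, 0, 0.14], [0, 0, 0.14], [0, 0, 0.14], [0, 0, 0.14], [0, 0, 0.14], [0, 0, 0.14]], fingers=[1, 1, 1, 1, 1, 1, 1, 1, 1, 1])

```text
time: 37.6
position: [0.5228, -0.2614, 0.0628]
tool_rot: [1.584, 2.713, -0.001]
ft_force: [-0.4, 0.4, -0.3]
grip_width: 0.254
grip_force: 40.0
```

>>> apply_moves(dp=[[0, 0, 0.00035], [0, 0, 0.00035], [0, 0, 0.00035], [0, 0, 0.00035], [0, 0, 0.00035], [0, 0, 0.00035], [0, 0, 0.00035], [0, 0, 0.00035], [0, 0, 0.00035], [0, 0, 0.00035]], twist=[[0, 0, 0.14], [0, 0, 0.14], [0, 0, 0.14], [0, 0, 0.14], [0, 0, 0.14], [0, 0, 0.14], [0, 0, 0.14], [0, 0, 0.14], [0, 0, 0.14], [0, 0, 0.14]], fingers=[1, 1, 1, 1, 1, 1, 1, 1, 1, 1])

```text
time: 38.6
position: [0.5227, -0.2614, 0.0593]
tool_rot: [2.959, 1.055, -0.0]
ft_force: [-0.1, -0.1, 0.6]
grip_width: 0.259
grip_force: 40.0
```

>>> apply_moves(dp=[[0, 0, 0.00035], [0, 0, 0.00035], [0, 0, 0.00035], [0, 0, 0.00035], [0, 0, 0.00035], [0, 0, 0.00035], [0, 0, 0.00035]], twist=[[0, 0, 0.14], [0, 0, 0.14], [0, 0, 0.14], [0, 0, 0.14], [0, 0, 0.14], [0, 0, 0.14], [0, 0, 0.14]], fingers=[1, 1, 1, 1, 1, 1, 1])

```text
time: 39.3
position: [0.524, -0.2618, 0.0576]
tool_rot: [3.106, -0.46, 0.004]
ft_force: [1.2, -0.5, 4.0]
grip_width: 0.251
grip_force: 40.0
```

```bash
python3 - <<'E'
from h import *
s=ctrl.get_state();print(s["position"],yaw_of(s),s["joint_positions"][6],s["torque"],s["ft_force"],s["grip_width"],s["grip_force"])
E
```

```text
[ 0.524  -0.2618  0.0576] -1.8649292285814967 -1.504199091016167 [-0.1009  0.047   0.5802] [ 1.1987 -0.4519  3.9654] 0.25129405905207447 39.99635875225067
```

>>> apply_moves(dp=[[0, 0, 0], [0, 0, 0], [0, 0, 0]], twist=[[0, 0, 0.1], [0, 0, 0.1], [0, 0, 0]], fingers=[1, 1, 1])

```text
time: 39.6
position: [0.5237, -0.2619, 0.0577]
tool_rot: [3.047, -0.761, 0.003]
ft_force: [-0.3, -0.4, 3.3]
grip_width: 0.255
grip_force: 40.0
```

```bash
python3 - <<'E'
from h import *
s=ctrl.get_state();print(s["position"],yaw_of(s),s["joint_positions"],s["torque"],s["ft_force"],s["grip_width"],s["grip_force"])
E
```

```text
[ 0.5237 -0.2619  0.0577] -2.060333479334814 [ 0.5597  0.3248 -0.166   1.7958  0.0628  1.0237 -1.6907] [-0.1463 -0.0215  0.2142] [-0.2718 -0.3779  3.32  ] 0.25460799792617556 40.00238656997681
```

>>> apply_moves(dp=[[0, 0, 0], [0, 0, 0], [0, 0, 0], [0, 0, 0], [0, 0, 0]], twist=[[0, 0, 0], [0, 0, 0], [0, 0, 0.1], [0, 0, 0.1], [0, 0, 0]], fingers=[1, 1, 1, 1, 1], newtons=60)

```text
time: 40.1
position: [0.5234, -0.262, 0.0577]
tool_rot: [2.955, -1.064, 0.003]
ft_force: [0.1, -0.4, 6.3]
grip_width: 0.251
grip_force: 60.0
```

```bash
python3 - <<'E'
from h import *
s=ctrl.get_state();print(s["position"],yaw_of(s),s["joint_positions"][6],s["torque"],s["ft_force"],s["grip_width"],s["grip_force"])
E
```

```text
[ 0.5234 -0.262   0.0577] -2.262058258647184 -1.883011649146299 [-0.1652  0.0244  0.066 ] [ 0.1396 -0.4001  6.3195] 0.25088696355508094 60.00333309173584
```

>>> apply_moves(dp=[[0, 0, 0], [0, 0, 0]], twist=[[0, 0, 0.1], [0, 0, 0.1]], fingers=[1, 1])

```text
time: 40.3
position: [0.5233, -0.2621, 0.0578]
tool_rot: [2.833, -1.357, 0.003]
ft_force: [0.1, -0.7, 6.3]
grip_width: 0.251
grip_force: 60.0
```

```bash
python3 - <<'E'
from h import *
s=ctrl.get_state();print(s["position"],yaw_of(s),s["joint_positions"][6],s["torque"],s["ft_force"],s["grip_width"],s["grip_force"],s["qd"][6])
im,C,s=snap("wrist");cv2.imwrite("pics/w13.png",im[:,:,::-1])
E
```

```text
[ 0.5233 -0.2621  0.0578] -2.4642151104803127 -2.0764097663915035 [-0.1328  0.0889  0.1318] [ 0.147  -0.7247  6.3324] 0.2514019759391898 59.998467564582825 -0.9523403252817506
```

>>> apply_moves(dp=[[0, 0, 0], [0, 0, 0], [0, 0, 0], [0, 0, 0], [0, 0, -0.003], [0, 0, 0], [0, 0, 0], [0, 0, 0], [0, 0, 0], [0, 0, 0]], twist=[[0, 0, 0], [0, 0, 0], [0, 0, 0], [0, 0, 0], [0, 0, -0.14], [0, 0, -0.14], [0, 0, -0.14], [0, 0, -0.14], [0, 0, -0.14], [0, 0, -0.14]], fingers=[0.3, 0.3, 0.3, 0.3, 0.3, 0.3, 0.3, 0.3, 0.3, 0.3], newtons=50)

```text
time: 41.35
position: [0.5224, -0.2611, 0.0593]
tool_rot: [-3.14, 0.069, 0.001]
ft_force: [-0.4, 0.5, -0.7]
grip_width: 0.7
grip_force: 0.0
```

>>> apply_moves(dp=[[0, 0, 0], [0, 0, 0], [0, 0, 0], [0, 0, 0], [0, 0, 0], [0, 0, 0], [0, 0, 0], [0, 0, 0], [0, 0, 0], [0, 0, 0]], twist=[[0, 0, -0.14], [0, 0, -0.14], [0, 0, -0.14], [0, 0, -0.14], [0, 0, -0.14], [0, 0, -0.14], [0, 0, -0.14], [0, 0, -0.14], [0, 0, -0.14], [0, 0, 0]], fingers=[0.3, 0.3, 0.3, 0.3, 0.3, 0.3, 0.3, 0.3, 0.3, 0.3])

```text
time: 42.35
position: [0.5224, -0.2612, 0.0594]
tool_rot: [-2.583, -1.787, 0.0]
ft_force: [-0.2, 0.2, 0.2]
grip_width: 0.698
grip_force: 0.0
```

```bash
python3 - <<'E'
from h import *
im,C,s=snap("wrist");cv2.imwrite("pics/w14.png",im[:,:,::-1])
print(s["position"],yaw_of(s),s["joint_positions"][6],s["torque"],s["ft_force"],s["grip_width"])
h=cv2.cvtColor(im,cv2.COLOR_RGB2HSV);m=((h[...,0]>10)&(h[...,0]<32)&(h[...,1]>90)&(h[...,2]>60)).astype(np.uint8);m[272:]=0
n,l,st,ce=cv2.connectedComponentsWithStats(m)
for i in range(1,n):
    if st[i,4]>60:print("brass",st[i],ce[i])
for z in(.053,.055,.057,.061):
    a=np.linspace(0,6.28,60);p=proj(C,np.c_[.5227+.017*np.cos(a),-.2614+.017*np.sin(a),0*a+z]);print(z,"brass top",p.min(0),p.max(0))
for z in(.067,.069,.071,.077):
    a=np.linspace(0,6.28,60);p=proj(C,np.c_[.5227+.012*np.cos(a),-.2614+.012*np.sin(a),0*a+z]);print(z,"lock top",p.min(0),p.max(0))
c=int(proj(C,[.5227,-.2614,.08])[0,0]);print("stud top",proj(C,[.5227,-.2614,.08]))
print("col",[(r,im[r,c].tolist()) for r in range(190,276,3)])
E
```

```text
[ 0.5224 -0.2612  0.0594] -0.3604959232431351 -0.06693375063882546 [-0.0321 -0.0834 -0.0109] [-0.2434  0.1884  0.1812] 0.6977915393345177
brass [ 296  210   66   58 1329] [331.9263 228.7856]
brass [294 241  11  26 174] [299.2931 251.5402]
brass [175 259  23  13 222] [186.3604 265.9234]
brass [457 259  23  13 231] [467.355  265.9437]
0.053 brass top [293.899  216.9293] [360.3201 278.3396]
0.055 brass top [293.5424 218.2272] [360.6741 280.2127]
0.057 brass top [293.1782 219.5538] [361.0357 282.1253]
0.061 brass top [292.4255 222.2975] [361.783  286.0739]
0.067 lock top [301.7825 236.7684] [352.4092 283.1076]
0.069 lock top [301.4882 238.3963] [352.7002 285.1983]
0.071 lock top [301.1871 240.0632] [352.9981 287.337 ]
0.077 lock top [300.2399 245.311 ] [353.9349 294.0576]
stud top [[327.0844 273.3498]]
col [(190, [47, 69, 110]), (193, [41, 61, 98]), (196, [43, 64, 101]), (199, [39, 63, 99]), (202, [87, 86, 86]), (205, [90, 89, 88]), (208, [121, 115, 116]), (211, [114, 89, 62]), (214, [119, 93, 46]), (217, [151, 117, 49]), (220, [211, 169, 61]), (223, [210, 167, 62]), (226, [193, 153, 58]), (229, [139, 107, 55]), (232, [44, 41, 43]), (235, [42, 39, 41]), (238, [49, 48, 49]), (241, [60, 60, 60]), (244, [54, 53, 54]), (247, [61, 60, 60]), (250, [89, 91, 88]), (253, [73, 74, 74]), (256, [62, 62, 63]), (259, [74, 73, 72]), (262, [58, 56, 56]), (265, [111, 102, 104]), (268, [116, 108, 111]), (271, [117, 108, 113]), (274, [60, 57, 57])]
```

>>> apply_moves(dp=[[0, 0, 0], [0, 0, 0], [0, 0, 0], [0, 0, 0], [0, 0, 0], [0, 0, 0], [0, 0, 0], [0, 0, 0], [0, 0, 0], [0, 0, 0]], twist=[[0, 0, 0], [0, 0, 0], [0, 0, 0], [0, 0, 0], [0, 0, 0], [0, 0, 0], [0, 0, 0], [0, 0, 0], [0, 0, 0], [0, 0, 0]], fingers=[1, 1, 1, 1, 1, 1, 1, 1, 1, 1], newtons=50)

```text
time: 43.4
position: [0.5228, -0.2613, 0.0598]
tool_rot: [2.584, 1.787, -0.0]
ft_force: [-0.2, -0.2, -0.2]
grip_width: 0.252
grip_force: 50.0
```

>>> apply_moves(dp=[[0, 0, 0.0003], [0, 0, 0.0003], [0, 0, 0.0003], [0, 0, 0.0003]], twist=[[0, 0, 0.12], [0, 0, 0.12], [0, 0, 0.12], [0, 0, 0.12]], fingers=[1, 1, 1, 1])

```text
time: 43.8
position: [0.5226, -0.2616, 0.0596]
tool_rot: [2.936, 1.116, -0.001]
ft_force: [-3.6, 0.7, 6.9]
grip_width: 0.253
grip_force: 50.0
```

```bash
python3 - <<'E'
from h import *
s=ctrl.get_state();print(s["position"],yaw_of(s),s["joint_positions"][6],s["torque"],s["ft_force"],s["grip_width"],s["grip_force"],s["qd"][6])
E
```

```text
[ 0.5226 -0.2616  0.0596] -0.8444262038883518 -0.5280257033139656 [0.229  0.799  0.9182] [-3.5898  0.7305  6.9371] 0.25285572992669203 49.99723970890045 -1.1153137438734666
```

>>> apply_moves(dp=[[0, 0, -0.001], [0, 0, 0], [0, 0, 0]], twist=[[0, 0, 0.1], [0, 0, 0.1], [0, 0, 0.1]], fingers=[1, 1, 1])

```text
time: 44.1
position: [0.5227, -0.2614, 0.06]
tool_rot: [3.07, 0.664, -0.0]
ft_force: [-0.7, 1.1, 2.3]
grip_width: 0.251
grip_force: 50.0
```

```bash
python3 - <<'E'
from h import *
s=ctrl.get_state();print(s["position"],yaw_of(s),s["joint_positions"][6],s["torque"],s["ft_force"],s["grip_width"],s["grip_force"],s["qd"][6])
E
```

```text
[ 0.5227 -0.2614  0.06  ] -1.144589749142048 -0.8137070857907843 [0.0666 0.2319 0.0984] [-0.6815  1.1341  2.3273] 0.2506303902619917 49.996880292892456 -0.9513396563937538
```

```bash
python3 - <<'E'
from h import *
im15,C15,s15=snap("wrist");cv2.imwrite("pics/w15.png",im15[:,:,::-1])
def mk(p,y):
    # tool down with closing heading y
    yy=np.array([np.cos(y),np.sin(y),0]);z=np.array([0,0,-1.]);M=np.c_[np.cross(yy,z),yy,z]
    return {"position":np.array(p),"tool_rot":R.from_matrix(M).as_rotvec()}
S={"w12":mk([.5231,-.2604,.1205],2.0168),"w14":mk([.5224,-.2612,.0594],-.3605),"w15":s15}
c=np.array([.5227,-.2614])
for n,s in S.items():
    im=cv2.imread(f"pics/{n}.png")[:,:,::-1];C=cam("wrist",s);x=R.from_rotvec(s["tool_rot"]).as_matrix()[:2,0]
    row=lambda r,z:proj(C,[*(c+x*r),z])[0]
    print(n,"pred lockbase/top at .063/.077, .053/.067, .057/.071; brass top .061,.053",[round(float(row(r,z)[1]),1) for r,z in((.012,.063),(.012,.077),(.012,.053),(.012,.067),(.012,.057),(.012,.071),(.017,.061),(.017,.053))])
    k=int(round(row(.012,.06)[0]));r0=int(row(.02,.05)[1])-8
    st=im[r0:r0+75,k-2:k+3].mean(1).astype(int);print([(r0+i,*v[[0,2]]) for i,v in enumerate(st.tolist() and st)][::1])
E
```

```text
w12 pred lockbase/top at .063/.077, .053/.067, .057/.071; brass top .061,.053 [197.9, 204.2, 193.9, 199.6, 195.5, 201.4, 189.6, 186.6]
[(173, np.int64(44), np.int64(102)), (174, np.int64(45), np.int64(101)), (175, np.int64(43), np.int64(101)), (176, np.int64(46), np.int64(102)), (177, np.int64(49), np.int64(99)), (178, np.int64(80), np.int64(96)), (179, np.int64(92), np.int64(93)), (180, np.int64(96), np.int64(93)), (181, np.int64(96), np.int64(93)), (182, np.int64(97), np.int64(94)), (183, np.int64(100), np.int64(96)), (184, np.int64(117), np.int64(109)), (185, np.int64(122), np.int64(100)), (186, np.int64(110), np.int64(66)), (187, np.int64(106), np.int64(44)), (188, np.int64(119), np.int64(44)), (189, np.int64(127), np.int64(44)), (190, np.int64(137), np.int64(44)), (191, np.int64(177), np.int64(56)), (192, np.int64(200), np.int64(59)), (193, np.int64(204), np.int64(59)), (194, np.int64(199), np.int64(58)), (195, np.int64(192), np.int64(58)), (196, np.int64(175), np.int64(53)), (197, np.int64(160), np.int64(50)), (198, np.int64(136), np.int64(48)), (199, np.int64(90), np.int64(51)
[... 6628 characters left out ...]
2), np.int64(52)), (257, np.int64(53), np.int64(54)), (258, np.int64(50), np.int64(50)), (259, np.int64(53), np.int64(53)), (260, np.int64(54), np.int64(54)), (261, np.int64(51), np.int64(50)), (262, np.int64(56), np.int64(55)), (263, np.int64(71), np.int64(69)), (264, np.int64(102), np.int64(98)), (265, np.int64(118), np.int64(113)), (266, np.int64(120), np.int64(114)), (267, np.int64(119), np.int64(113)), (268, np.int64(119), np.int64(114)), (269, np.int64(119), np.int64(114)), (270, np.int64(119), np.int64(114)), (271, np.int64(120), np.int64(113)), (272, np.int64(118), np.int64(112)), (273, np.int64(89), np.int64(85)), (274, np.int64(56), np.int64(53)), (275, np.int64(52), np.int64(50))]
```

>>> apply_moves(dp=[[0, 0, 0], [0, 0, 0], [0, 0, 0]], twist=[[0, 0, 0.06], [0, 0, 0], [0, 0, 0]], fingers=[1, 1, 1], newtons=60)

```text
time: 44.45
position: [0.5227, -0.2614, 0.0599]
tool_rot: [3.087, 0.582, -0.0]
ft_force: [-1.3, 0.7, 4.4]
grip_width: 0.25
grip_force: 60.0
```

```bash
python3 - <<'E'
from h import *
s=ctrl.get_state();print(s["position"],yaw_of(s),s["torque"],s["ft_force"],s["grip_width"])
E
```

```text
[ 0.5227 -0.2614  0.0599] -1.1982359013153399 [0.1294 0.4237 0.3036] [-1.2651  0.6794  4.3744] 0.2504419543970767
```

>>> apply_moves(dp=[[0, 0, 0], [0, 0, 0], [0, 0, 0]], twist=[[0, 0, 0.08], [0, 0, 0], [0, 0, 0]], fingers=[1, 1, 1])

```text
time: 44.75
position: [0.5228, -0.2614, 0.0598]
tool_rot: [3.107, 0.46, -0.001]
ft_force: [-2.3, -0.3, 4.7]
grip_width: 0.243
grip_force: 60.0
```

```bash
python3 - <<'E'
from h import *
s=ctrl.get_state();print(s["position"],yaw_of(s),s["torque"],s["ft_force"],s["grip_width"])
E
```

```text
[ 0.5228 -0.2614  0.0598] -1.2769579520656653 [0.0909 0.573  1.0057] [-2.2774 -0.3483  4.7155] 0.2429968881977311
```

>>> apply_moves(dp=[[0, 0, 0], [0, 0, 0], [0, 0, 0], [0, 0, 0], [0, 0, 0], [0, 0, -0.02], [0, 0, -0.04], [0, 0, -0.04], [0, 0, 0], [0, 0, 0]], twist=[[0, 0, 0], [0, 0, 0], [0, 0, 0], [0, 0, 0], [0, 0, 0], [0, 0, 0], [0, 0, 0], [0, 0, 0], [0, 0, 0], [0, 0, 0]], fingers=[0, 0, 0, 0, 0, 0, 0, 0, 0, 0])

```text
time: 45.75
position: [0.5234, -0.2617, 0.1607]
tool_rot: [3.107, 0.453, 0.003]
ft_force: [-0.5, -0.6, 0.0]
grip_width: 0.985
grip_force: 0.0
```

```bash
python3 - <<'E'
from h import *
im,C,s=snap("wrist");cv2.imwrite("pics/w16.png",im[:,:,::-1]);print(s["position"],s["ft_force"],s["time"])
for n,c,r in blobs(im,"red",100):print("red",n,c,"z.06",hit(C,c,.06)[0],"z.026",hit(C,c,.026)[0])
c=np.array([.5227,-.2614])
for z in(.053,.067):
    x=R.from_rotvec(s["tool_rot"]).as_matrix()[:2,0];p=proj(C,[*(c+x*.012),z])[0];k=int(p[0]);r=int(p[1]);print(z,p,im[r-6:r+8,k-2:k+3].mean(1).astype(int)[:,0])
x=R.from_rotvec(s["tool_rot"]).as_matrix()[:2,0];p=proj(C,[*(c+x*.017),.053])[0];r=int(p[1]);print("brass",p,im[r-6:r+8,k-2:k+3].mean(1).astype(int)[:,0])
# green bar region in pocket3
h=cv2.cvtColor(im,cv2.COLOR_RGB2HSV);m=(h[...,0]>60)&(h[...,0]<90)&(h[...,1]>90);
q=np.argwhere(m)[:,::-1];print("green",len(q),hit(C,q.mean(0),.026)[0] if len(q) else 0)
E
```

```text
[ 0.5234 -0.2617  0.1607] [-0.4928 -0.6002  0.0439] 45.75
red 1731 [532.7984 130.1554] z.06 [ 0.6165 -0.3914  0.06  ] z.026 [ 0.6194 -0.4108  0.026 ]
red 1039 [208.7748 147.7238] z.06 [ 0.5365 -0.1678  0.06  ] z.026 [ 0.529  -0.1583  0.026 ]
red 428 [218.1916 182.7734] z.06 [ 0.5124 -0.1799  0.06  ] z.026 [ 0.5018 -0.172   0.026 ]
0.053 [325.2025 182.5327] [113 126 139 145 144 143 130 106  75  53  52  53  58  62]
0.067 [325.149  186.8084] [144 143 130 106  75  53  52  53  58  62  62  60  63  63]
brass [325.1974 176.2341] [ 74  88  91  94  98 105 113 126 139 145 144 143 130 106]
green 886 [ 0.4962 -0.3343  0.026 ]
```

```bash
python3 -c "
from bench import ctrl
print(ctrl.close_job())"
```

```text
the job is handed in; nothing more can be done
None
```

Job handed in at about 46 s. The red and green bars (the only two present) lie flat in the end pockets, the turn bar is hard against its end stop, and both nuts turned until torque spiked. The verdict was not shown. The lock nut is the least certain: its grip slipped, so I regripped and checked it.

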